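Fit the sprung drain grille into its draining tray

TASK

Fit the steel drain grille into the draining tray so that washed things can stand on it and it stays in when the tray is emptied. It is longer than the tray's mouth: tilt it, put one end under the wide rim and press it against the sprung black bar there just until the bar meets its stop (the bar is delicate, so go by feel), swing the other end down past the narrow rim, then let the spring push the grille home under that rim so it lies flat on the ledges, and let go. Do not force it anywhere, and leave the glass, cup, teaspoon and cork where they are.

Things in the scene. Friction and masses are not known exactly. Their poses are not given: they have to be found in the camera images.
- tray: Draining tray: open steel tub, does not shift. Origin at the centre of its underside; z up, x along, y across. Outside 210 x 143 x 65 mm; inner walls at x = +-102.5, y = +-69 mm. Both end rims turn inward, so the mouth is 163.5 x 138 mm. Support ledges 10 mm wide, top at z = 28 mm, line both long walls and the +x wall. A press of over 35 N on any part of it would bend it.
- tray_wide_rim (a point): Middle of the inner lower edge of the wide end rim, at tray x = -71.5, z = 62 mm; axes as the tray. This rim is a level plate from there to the -x end wall (x = -102.5), 3 mm thick (z = 62 to 65 mm), over the sprung bar. That end wall has two black spring caps outside.
- tray_narrow_rim (a point): Middle of the inner lower edge of the narrow end rim, at tray x = +92, z = 62 mm; axes as the tray. A level plate from there to the +x end wall (x = +102.5), 3 mm thick (z = 62 to 65 mm). With the grille's lower end near ledge height and pressing the sprung bar to its stop, the raised end swings down past this edge with about 2 mm to spare.
- end_bar: Black upright bar under the wide rim, 8 mm thick (x), 100 mm wide (y), 26 mm high (tray z = 28 to 54 mm). Origin at its centre, at rest at tray x = -82.5 mm, so its +x face is at -78.5; axes as the tray. It slides towards -x on springs: 2.4 N starts it, 0.8 N more per mm, hard stop after 14 mm (13.6 N). Pressing it with over 22 N breaks it.
- tray_seat (a point): Point fixed to the tray on its centre line at ledge height, tray x = +10.5, z = 28 mm; axes as the tray. With the grille home its origin lies here: one end against the +x wall, 10.5 mm under the narrow rim, the other 10 mm under the wide rim, the bar still pressed in 3 mm. Sideways the grille has 4 mm of play each way.
- grille: Loose steel drain grille, a flat slotted panel 184 mm long (x) x 130 mm wide (y) x 8 mm thick, 0.2 to 0.4 kg, lying flat with its grip up at the start. Either end may go to either end of the tray. Origin at the centre of its underside; z up. A black grip bar runs across (along y) over its middle: 60 mm long, 12 mm thick (x), 26 to 40 mm above the underside, on two thin posts at y = -21 and +21 mm.
- grille_grip (a point): Centre of the grille's grip bar, 33 mm above the grille's underside; axes as the grille.
- grille_end_a (a point): Middle of the grille's end face at x = -92 mm, half way up its 8 mm thickness; axes as the grille.
- grille_end_b (a point): Middle of the grille's end face at x = +92 mm, half way up its 8 mm thickness; axes as the grille.
- tumbler: Clear drinking glass, 80 mm across, 91 mm tall, a bystander. Origin under its centre.
- espresso_cup: Small striped espresso cup with a handle, 60 x 83 x 49 mm, a bystander. Origin under its centre.
- teaspoon: Steel teaspoon lying flat, 130 x 26 x 11 mm, a bystander. Origin under its centre.
- cork: Wine cork standing on end, 23 mm across, 44 mm tall, a bystander. Origin under its centre.

How it is judged:
On the way:
1. With the grille tilted, one end is under the wide rim and pressing the sprung bar in (((x of grille_end_a in the frame of tray below -0.08 m and z of grille_end_a in the frame of tray below 0.056 m) or (x of grille_end_b in the frame of tray below -0.08 m and z of grille_end_b in the frame of tray below 0.056 m)) and angle between grille's own z axis and vertical above 0.1 rad), for 0.1 s.
At the end, for the whole second after the job is handed in: The grille lies flat (within 0.02 rad) on the tray's ledges, grip up, pushed home by the spring against the narrow-rim end with both ends under the rims: its origin within 3 mm along and 2.5 mm in height of the seat point (6 mm sideways, where the walls hold it), at rest and let go (x of grille in the frame of tray_seat between -0.003 and 0.003 m and y of grille in the frame of tray_seat between -0.006 and 0.006 m and z of grille in the frame of tray_seat between -0.0025 and 0.0025 m and angle between grille's own z axis and vertical below 0.02 rad and angle between the x axis of grille and the x axis of tray, either way round below 0.08 rad and linear speed of grille below 0.01 m/s and contact force between grille and the fingers below 0.1 N); the robot touches nothing.
It fails at once if Something presses on the tray, its rims, ledges or sprung bar with more than 35 N (contact force between tray and anything else above 35 N).
It fails at once if The sprung bar is pressed with more than 22 N (contact force between end_bar and anything else above 22 N).
It fails at once if The glass, cup, teaspoon or cork is moved by more than 2 cm or knocked over (distance of any of tumbler, espresso_cup, teaspoon, cork from where it was at the start of the episode above 0.02 m or angle between any of tumbler, espresso_cup, cork's own z axis and vertical above 0.3 rad).
It also fails if it takes over 72 s, if anything falls off the work surface, if the arm or the gripper's body presses on something with over 40 N, if the wrist force passes 120 N, or if a joint passes its speed limit or range.

ROBOT

A 7-joint arm with a two-finger parallel gripper is mounted at the origin on a cart in front of the work surface, level with it; the furniture and walls round the work are solid. World frame = base frame: x ahead of the robot, y to its left, z up, the work surface at z = 0. Lengths are in m, angles in rad, forces in N, time in s.
With the tool pointing down it reaches from about 0.425 to 0.925 m from the base axis. Payload 6.8 kg.
Tool frame: the origin (TCP) lies on the mounting face of the last link; the fingertips stand 173 mm ahead of it and the grasp point (between the pads) lies 155 mm ahead of it; z points along the fingers, y is the line along which they close (so a half turn about z gives the same grasp; the last joint's range is limited). The gripper opens to 85 mm and grips with 20 to 120 N. Pads are 22 mm wide; open, the fingers measure 114 mm over their backs; the gripper's body (76 mm by 85 mm) begins 54 mm behind the grasp point. The pads swing forward as they close: fully open they stand 13 mm farther back than shut.
Start: joints at [-1.273, 0.477, 0.022, 1.555, -0.011, 1.109, -0.083], TCP at [0.266, 0.62, 0.405] pointing down, gripper open.
Joint ranges: [-2.96, 2.96], [-0.34, 2.1], [-1.41, 1.46], [0.24, 2.44], [-1.37, 4.51], [0.17, 1.92], [-2.96, 2.96]. Speed limits (rad/s): [2.39, 2.39, 3.14, 3.14, 3.14, 3.14, 3.14].

INTERFACE

Orientations are given as a rotation vector (axis times angle).
In Python, from bench import r gives the robot as it stands.
- The arm moves only by the tool arm_command, never from a script. Its argument "plan" is a list of rows, each an object of numbers: "claw": the closure, from 0 (fully open) to 1 (shut); "tx", "ty", "tz": the shift along the tool's x, y, z in m; "ax", "ay", "az": the turn, a rotation vector about the tool's x, y, z in degrees. A call has exactly 10 rows; each row shifts and turns the commanded pose from where the row before left it, along the tool's axes as they then stand; what a row does not reach is not made up. A row lasts 1/12 s, in which the tool goes at most 41.7 mm and 7.16 degrees, less where a joint would pass 70% of its speed; a pose out of reach is approached as far as the arm can. A call is refused whole if a number of a shift passes 0.0417 or a number of a turn 7.16, either way. A call with a gripper value outside its range is refused whole. The fingers move at their own pace and stop on an object; "squeeze" is the grip in N (left out, the last holds). Time passes only in rows, so rows that do not move let the fingers close, or fill a call up. It gives the time, the measured TCP pose, the force, the opening and the grip force at its end, in the units of the state.
- r.get_obs(): the state, without advancing time (a new reading comes with each control period).
- r.grab_frame(name): name is "scene" or "top"; returns the picture (384x512x3 uint8, red, green, blue); there is no depth.
- r.camera_model(name): a dict with "fx", "fy", "cx", "cy" (pixels), "position" and "orientation" of the camera in the world. Camera axes: x right, y up, looking along -z (the intrinsics and any distortion apply to the point x, -y, -z); pixel columns grow to the right and rows downward; lengths in m; the calibration is good to about 2 mm. A picture is of the moment at which its call begins. camera_model takes no time and is no camera call.
- r.hand_in(): hands the job in; it is judged then, once.
Trained networks look in the newest picture that a camera, given by its name, has taken for a name from the list of things; names that differ only in an ending like _2 or _b are one class to them, and where a whole thing is asked for, a point or a joint stands for the part that bears it (a point fixed in the world has none). Each returns a list of dicts, best first, with "confidence" (0 to 1); they miss things now and then, are a little off and sometimes report something else, mostly with a low value. They report only what shows in the picture. A call takes as long as a camera call.
- r.boxes_of(target, camera): "location" ([x, y, z] in m, in the coordinates of the camera as it stood for that picture, good to about 4 mm: the middle of the surface that is visible of it).
- r.tip_of(target, camera): "location" ([x, y, z] in m, in the coordinates of the camera as it stood for that picture, good to about 4 mm: a listed point, or the origin of a listed thing).
The state is a dict: "clock": time; "joints": joint angles; "qvel": joint speeds; "tau": joint torques, N m; "tcp_pos": TCP position; "orientation": TCP orientation; "contact_force": force on the tool from outside, world axes, zero at the start; "moment": the same for the moment, N m; "grip_width": finger opening in m; "gripper_force": force on a finger pad.
Only numpy, scipy, OpenCV 4.12 (cv2) and the standard library are available. Lean on these libraries where they do the work, as an engineer would, in place of code of your own. Each camera call takes 0.05 s, during which the arm holds its last target. There are 200 camera calls.

## Working session

There is one attempt and no reset: what is moved stays moved. The work goes in short steps, Python scripts to look and compute and a tool call to move; the robot and the scene stay as the last step left them, time stands still between calls to the robot, and variables do not carry over. Pictures are saved under pics/ and viewed, at most 10 in all, crops included, and the job is handed in when it is done.

Besides the shell and the picture viewer there is one more tool, called after "Emit:" by a JSON object that holds its "fn" and its "kwargs". arm_command: Moves the arm, as the interface text tells. Its arguments: {"type":"object","properties":{"plan":{"type":"array","items":{"type":"object","properties":{"claw":{"type":"number"},"tx":{"type":"number"},"ty":{"type":"number"},"tz":{"type":"number"},"ax":{"type":"number"},"ay":{"type":"number"},"az":{"type":"number"}}}},"squeeze":{"type":"number"}},"required":["plan"]}

```bash
ls; mkdir -p pics
cat > h.py <<'E'
from bench import r
import numpy as np, cv2
from scipy.spatial.transform import Rotation as R
def cam(n):
    c=r.camera_model(n); o=np.array(c["orientation"],float)
    M=R.from_rotvec(o).as_matrix() if o.size==3 else o.reshape(3,3)
    return c,M,np.array(c["position"])
def w(n,p):
    c,M,t=cam(n); return M@np.array(p)+t
def pix(n,P):
    c,M,t=cam(n); q=M.T@(np.array(P)-t); return c["cx"]+c["fx"]*q[0]/-q[2], c["cy"]+c["fy"]*-q[1]/-q[2]
def onplane(n,u,v,z):
    c,M,t=cam(n); d=M@np.array([(u-c["cx"])/c["fx"],-(v-c["cy"])/c["fy"],-1]); return t+d*(z-t[2])/d[2]
def save(n,f): cv2.imwrite("pics/"+f,r.grab_frame(n)[:,:,::-1])
E
python3 - <<'E'
from h import *
np.set_printoptions(precision=4,suppress=True)
print(r.get_obs())
for n in ("scene","top"):
    save(n,n+"0.png"); print(r.camera_model(n))
    for t in ("tray","tray_wide_rim","tray_narrow_rim","end_bar","tray_seat","grille","grille_grip","grille_end_a","grille_end_b","tumbler","espresso_cup","teaspoon","cork"):
        print(n,t,[(round(d["confidence"],2),w(n,d["location"])) for d in r.tip_of(t,n)[:3]])
E
```

```text
pics
{'clock': 0.0, 'joints': array([-1.2731,  0.4778,  0.0223,  1.5564, -0.0115,  1.1093, -0.0831]), 'qvel': array([ 0.0007, -0.0004,  0.0015,  0.0007, -0.0005, -0.0007,  0.0007]), 'tau': array([ -0.    , -59.6448,   1.6076, -28.1197,   0.0123,   0.0095,
         0.    ]), 'tcp_pos': array([0.2663, 0.6199, 0.4037]), 'orientation': array([-0.633 , -3.0769,  0.0028]), 'contact_force': array([ 0.7696,  1.2427, -0.8742]), 'moment': array([ 0.0295, -0.0024, -0.0061]), 'gripper_force': 0.0, 'grip_width': 0.08520003812875113}
{'fx': 427.1161731667754, 'fy': 427.1161731667754, 'cx': 250.78866821515638, 'cy': 197.27954669284094, 'position': array([-0.0687, -1.1934,  0.8716]), 'orientation': array([ 0.982 , -0.254 , -0.4489])}
scene tray [(0.73, array([0.5116, 0.1569, 0.0025]))]
scene tray_wide_rim [(0.78, array([0.4371, 0.1441, 0.0605]))]
scene tray_narrow_rim [(0.72, array([0.6043, 0.1697, 0.0639])), (0.2, array([ 0.4162, -0.1485,  0.0065]))]
scene end_bar [(0.49, array([0.5105, 0.1578, 0.0047]))]
scene tray_seat [(0.88, array([0.5176, 0.1605, 0.0287]))]
scene grille [(0.75, array([ 0.5081,
[... 1251 characters left out ...]
rray([ 0.5082, -0.1544, -0.0008]))]
top grille_grip [(0.75, array([ 0.5088, -0.1498,  0.0393]))]
top grille_end_a [(0.87, array([ 0.4155, -0.1497,  0.002 ])), (0.81, array([ 0.6024, -0.1551,  0.0008])), (0.17, array([0.4418, 0.145 , 0.0605]))]
top grille_end_b [(0.87, array([ 0.4155, -0.1497,  0.002 ])), (0.81, array([ 0.6024, -0.1551,  0.0008])), (0.17, array([0.4418, 0.145 , 0.0605]))]
top tumbler [(0.55, array([0.7029, 0.3058, 0.0006]))]
top espresso_cup [(0.72, array([ 0.4447, -0.4251,  0.0023]))]
top teaspoon [(0.42, array([0.694, 0.083, 0.004])), (0.31, array([ 0.5081, -0.1545,  0.0029]))]
top cork [(0.69, array([ 0.5998, -0.152 ,  0.0019])), (0.48, array([ 0.7131, -0.0069,  0.0012]))]
```

View pics/scene0.png

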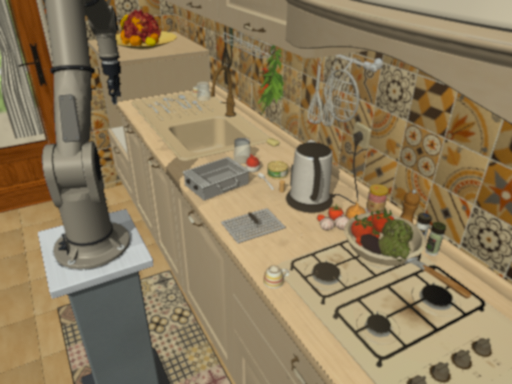

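View pics/top0.png

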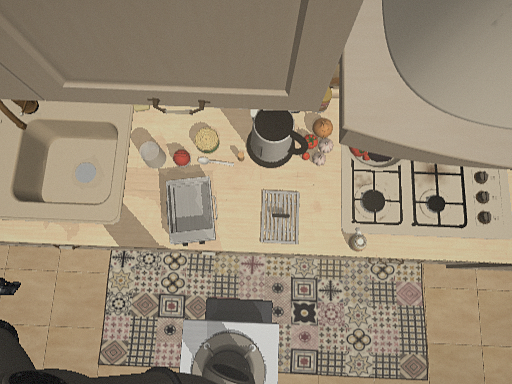

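The top view shows the tray at about (190,210), with the spring caps at its robot-side end near (178,243) and (203,240). The grille lies at (280,215) with its grip across the middle. The networks agree: tray at about (0.510, 0.157) with yaw 0.15, grille at (0.5085, -0.152) with yaw -0.025.

```bash
cat >> h.py <<'E'
def down(yaw,tilt=0.):
    """tool pointing down, tool y along yaw; tilt>0 raises the far (+yaw) end"""
    B=np.array([[0,1,0],[1,0,0],[0,0,-1.]])
    return R.from_euler('z',yaw)*R.from_euler('y',-tilt)*R.from_matrix(B)
def pose():
    o=r.get_obs(); return np.array(o["tcp_pos"]),R.from_rotvec(o["orientation"])
def plan(p0,R0,p1,R1,n):
    from scipy.spatial.transform import Slerp
    S=Slerp([0,1],R.concatenate([R0,R1])); p=p0;Q=R0
    for i in range(1,n+1):
        pn=p0+(p1-p0)*i/n; Qn=S(i/n)
        d=Q.inv().apply(pn-p)*1000; a=(Q.inv()*Qn).as_rotvec(degrees=True)
        print(i,"t",np.round(d,1),"a",np.round(a,2)); p,Q=pn,Qn
E
python3 - <<'E'
from h import *
np.set_printoptions(suppress=True)
p,Q=pose()
plan(p,Q,np.array([.5086,-.151,.30]),down(-.02),30)
E
```

```text
1 t [-17.6 -20.4   3.5] a [ 0.   -0.    2.26]
2 t [-18.4 -19.7   3.5] a [ 0.   -0.    2.26]
3 t [-19.1 -19.    3.5] a [ 0.   -0.    2.26]
4 t [-19.9 -18.2   3.5] a [ 0.   -0.    2.26]
5 t [-20.6 -17.4   3.5] a [ 0.   -0.    2.26]
6 t [-21.2 -16.6   3.5] a [ 0.   -0.    2.26]
7 t [-21.9 -15.7   3.5] a [ 0.   -0.    2.26]
8 t [-22.5 -14.9   3.5] a [ 0.   -0.    2.26]
9 t [-23.  -14.    3.5] a [ 0.   -0.    2.26]
10 t [-23.6 -13.    3.5] a [ 0.   -0.    2.26]
11 t [-24.1 -12.1   3.5] a [ 0.   -0.    2.26]
12 t [-24.5 -11.1   3.5] a [ 0.   -0.    2.26]
13 t [-25.  -10.2   3.5] a [ 0.   -0.    2.26]
14 t [-25.3  -9.2   3.5] a [ 0.   -0.    2.26]
15 t [-25.7  -8.2   3.5] a [ 0.   -0.    2.26]
16 t [-26.   -7.1   3.5] a [ 0.   -0.    2.26]
17 t [-26.2  -6.1   3.5] a [ 0.   -0.    2.26]
18 t [-26.5  -5.1   3.5] a [ 0.   -0.    2.26]
19 t [-26.6  -4.    3.5] a [ 0.   -0.    2.26]
20 t [-26.8  -3.    3.5] a [ 0.   -0.    2.26]
21 t [-26.9  -1.9   3.5] a [ 0.   -0.    2.26]
22 t [-26.9  -0.8   3.5] a [ 0.   -0.    2.26]
23 t [-26.9   0.2   3.5] a [ 0.   -0.    2.26]
24 t [-26.9   1.3   3.5] a [ 0.   -0.    2.26]
25 t [-26.8   2.3   3.5] a [ 0.   -0.    2.26]
26 t [-26.7   3.4   3.5] a [ 0.   -0.    2.26]
27 t [-26.6   4.5   3.5] a [ 0.   -0.    2.26]
28 t [-26.4   5.5   3.5] a [ 0.   -0.    2.26]
29 t [-26.1   6.5   3.5] a [ 0.   -0.    2.26]
30 t [-25.9   7.6   3.5] a [ 0.   -0.    2.26]
```

Emit:
{"fn": "arm_command", "kwargs": {"plan": [{"tx": -0.0176, "ty": -0.0204, "tz": 0.0035, "az": 2.26}, {"tx": -0.0184, "ty": -0.0197, "tz": 0.0035, "az": 2.26}, {"tx": -0.0191, "ty": -0.019, "tz": 0.0035, "az": 2.26}, {"tx": -0.0199, "ty": -0.0182, "tz": 0.0035, "az": 2.26}, {"tx": -0.0206, "ty": -0.0174, "tz": 0.0035, "az": 2.26}, {"tx": -0.0212, "ty": -0.0166, "tz": 0.0035, "az": 2.26}, {"tx": -0.0219, "ty": -0.0157, "tz": 0.0035, "az": 2.26}, {"tx": -0.0225, "ty": -0.0149, "tz": 0.0035, "az": 2.26}, {"tx": -0.023, "ty": -0.014, "tz": 0.0035, "az": 2.26}, {"tx": -0.0236, "ty": -0.013, "tz": 0.0035, "az": 2.26}]}}

```text
invalid input at $.plan[0]: expected keys claw, tx, ty, tz, ax, ay, az
```

Emit:
{"fn": "arm_command", "kwargs": {"plan": [{"tx": -0.0241, "ty": -0.0121, "tz": 0.0035, "az": 2.26}, {"tx": -0.0245, "ty": -0.0111, "tz": 0.0035, "az": 2.26}, {"tx": -0.025, "ty": -0.0102, "tz": 0.0035, "az": 2.26}, {"tx": -0.0253, "ty": -0.0092, "tz": 0.0035, "az": 2.26}, {"tx": -0.0257, "ty": -0.0082, "tz": 0.0035, "az": 2.26}, {"tx": -0.026, "ty": -0.0071, "tz": 0.0035, "az": 2.26}, {"tx": -0.0262, "ty": -0.0061, "tz": 0.0035, "az": 2.26}, {"tx": -0.0265, "ty": -0.0051, "tz": 0.0035, "az": 2.26}, {"tx": -0.0266, "ty": -0.004, "tz": 0.0035, "az": 2.26}, {"tx": -0.0268, "ty": -0.003, "tz": 0.0035, "az": 2.26}]}}

```text
invalid input at $.plan[0]: expected keys claw, tx, ty, tz, ax, ay, az
```

Emit:
{"fn": "arm_command", "kwargs": {"plan": [{"tx": -0.0269, "ty": -0.0019, "tz": 0.0035, "az": 2.26}, {"tx": -0.0269, "ty": -0.0008, "tz": 0.0035, "az": 2.26}, {"tx": -0.0269, "ty": 0.0002, "tz": 0.0035, "az": 2.26}, {"tx": -0.0269, "ty": 0.0013, "tz": 0.0035, "az": 2.26}, {"tx": -0.0268, "ty": 0.0023, "tz": 0.0035, "az": 2.26}, {"tx": -0.0267, "ty": 0.0034, "tz": 0.0035, "az": 2.26}, {"tx": -0.0266, "ty": 0.0045, "tz": 0.0035, "az": 2.26}, {"tx": -0.0264, "ty": 0.0055, "tz": 0.0035, "az": 2.26}, {"tx": -0.0261, "ty": 0.0065, "tz": 0.0035, "az": 2.26}, {"tx": -0.0259, "ty": 0.0076, "tz": 0.0035, "az": 2.26}]}}

```text
invalid input at $.plan[0]: expected keys claw, tx, ty, tz, ax, ay, az
```

Run:
```python
from h import *
np.set_printoptions(suppress=True,precision=4)
p,Q=pose(); print(p,Q.as_matrix())
# tcp 155+33 mm above table at grip
plan(p,Q,np.array([.5086,-.151,.155+.034]),down(-.022),8)
for n in ("top","scene"):
    r.grab_frame(n)
    for t in ("grille_grip","grille","grille_end_a"):
        print(n,t,[(round(d["confidence"],2),w(n,d["location"])) for d in r.tip_of(t,n)[:2]])
```

```text
[0.2665 0.6202 0.4047] [[-0.9188  0.3948  0.    ]
 [ 0.3948  0.9188  0.    ]
 [-0.      0.0001 -1.    ]]
1 t [-65.9 -76.6  27. ] a [ 0.  -0.   8.5]
2 t [-76.5 -66.   27. ] a [ 0.  -0.   8.5]
3 t [-85.4 -54.   27. ] a [ 0.  -0.   8.5]
4 t [-92.4 -40.8  27. ] a [ 0.  -0.   8.5]
5 t [-97.4 -26.7  27. ] a [ 0.  -0.   8.5]
6 t [-100.3  -12.    27. ] a [ 0.  -0.   8.5]
7 t [-101.    3.   27.] a [ 0.  -0.   8.5]
8 t [-99.4  17.9  27. ] a [ 0.  -0.   8.5]
top grille_grip [(0.96, array([ 0.5084, -0.1527,  0.0347]))]
top grille [(0.89, array([ 0.5056, -0.156 ,  0.0015]))]
top grille_end_a [(0.62, array([ 0.4186, -0.1515,  0.003 ])), (0.59, array([ 0.6018, -0.1504, -0.0012]))]
scene grille_grip [(0.68, array([ 0.5133, -0.1542,  0.0046])), (0.57, array([ 0.5079, -0.1513,  0.0324]))]
scene grille [(0.81, array([ 0.5091, -0.1501,  0.0012]))]
scene grille_end_a [(0.83, array([ 0.4153, -0.149 ,  0.0066])), (0.68, array([ 0.6035, -0.1524,  0.0043]))]
```

Emit:
{"fn": "arm_command", "kwargs": {"plan": [{"claw": 0, "tx": -0.0176, "ty": -0.0204, "tz": 0.0035, "ax": 0, "ay": 0, "az": 2.26}, {"claw": 0, "tx": -0.0184, "ty": -0.0197, "tz": 0.0035, "ax": 0, "ay": 0, "az": 2.26}, {"claw": 0, "tx": -0.0191, "ty": -0.019, "tz": 0.0035, "ax": 0, "ay": 0, "az": 2.26}, {"claw": 0, "tx": -0.0199, "ty": -0.0182, "tz": 0.0035, "ax": 0, "ay": 0, "az": 2.26}, {"claw": 0, "tx": -0.0206, "ty": -0.0174, "tz": 0.0035, "ax": 0, "ay": 0, "az": 2.26}, {"claw": 0, "tx": -0.0212, "ty": -0.0166, "tz": 0.0035, "ax": 0, "ay": 0, "az": 2.26}, {"claw": 0, "tx": -0.0219, "ty": -0.0157, "tz": 0.0035, "ax": 0, "ay": 0, "az": 2.26}, {"claw": 0, "tx": -0.0225, "ty": -0.0149, "tz": 0.0035, "ax": 0, "ay": 0, "az": 2.26}, {"claw": 0, "tx": -0.023, "ty": -0.014, "tz": 0.0035, "ax": 0, "ay": 0, "az": 2.26}, {"claw": 0, "tx": -0.0236, "ty": -0.013, "tz": 0.0035, "ax": 0, "ay": 0, "az": 2.26}]}}

```text
clock: 2.63
tcp_pos: [0.3476, 0.3619, 0.3698]
orientation: [1.226, 2.892, 0.001]
contact_force: [-0.1, 0.1, -0.3]
grip_width: 0.0857
gripper_force: 0.0
```

Emit:
{"fn": "arm_command", "kwargs": {"plan": [{"claw": 0, "tx": -0.0241, "ty": -0.0121, "tz": 0.0035, "ax": 0, "ay": 0, "az": 2.26}, {"claw": 0, "tx": -0.0245, "ty": -0.0111, "tz": 0.0035, "ax": 0, "ay": 0, "az": 2.26}, {"claw": 0, "tx": -0.025, "ty": -0.0102, "tz": 0.0035, "ax": 0, "ay": 0, "az": 2.26}, {"claw": 0, "tx": -0.0253, "ty": -0.0092, "tz": 0.0035, "ax": 0, "ay": 0, "az": 2.26}, {"claw": 0, "tx": -0.0257, "ty": -0.0082, "tz": 0.0035, "ax": 0, "ay": 0, "az": 2.26}, {"claw": 0, "tx": -0.026, "ty": -0.0071, "tz": 0.0035, "ax": 0, "ay": 0, "az": 2.26}, {"claw": 0, "tx": -0.0262, "ty": -0.0061, "tz": 0.0035, "ax": 0, "ay": 0, "az": 2.26}, {"claw": 0, "tx": -0.0265, "ty": -0.0051, "tz": 0.0035, "ax": 0, "ay": 0, "az": 2.26}, {"claw": 0, "tx": -0.0266, "ty": -0.004, "tz": 0.0035, "ax": 0, "ay": 0, "az": 2.26}, {"claw": 0, "tx": -0.0268, "ty": -0.003, "tz": 0.0035, "ax": 0, "ay": 0, "az": 2.26}]}}

```text
clock: 3.47
tcp_pos: [0.4285, 0.1049, 0.3349]
orientation: [1.769, 2.596, 0.001]
contact_force: [-0.2, 0.7, -0.6]
grip_width: 0.0854
gripper_force: 0.0
```

Emit:
{"fn": "arm_command", "kwargs": {"plan": [{"claw": 0, "tx": -0.0269, "ty": -0.0019, "tz": 0.0035, "ax": 0, "ay": 0, "az": 2.26}, {"claw": 0, "tx": -0.0269, "ty": -0.0008, "tz": 0.0035, "ax": 0, "ay": 0, "az": 2.26}, {"claw": 0, "tx": -0.0269, "ty": 0.0002, "tz": 0.0035, "ax": 0, "ay": 0, "az": 2.26}, {"claw": 0, "tx": -0.0269, "ty": 0.0013, "tz": 0.0035, "ax": 0, "ay": 0, "az": 2.26}, {"claw": 0, "tx": -0.0268, "ty": 0.0023, "tz": 0.0035, "ax": 0, "ay": 0, "az": 2.26}, {"claw": 0, "tx": -0.0267, "ty": 0.0034, "tz": 0.0035, "ax": 0, "ay": 0, "az": 2.26}, {"claw": 0, "tx": -0.0266, "ty": 0.0045, "tz": 0.0035, "ax": 0, "ay": 0, "az": 2.26}, {"claw": 0, "tx": -0.0264, "ty": 0.0055, "tz": 0.0035, "ax": 0, "ay": 0, "az": 2.26}, {"claw": 0, "tx": -0.0261, "ty": 0.0065, "tz": 0.0035, "ax": 0, "ay": 0, "az": 2.26}, {"claw": 0, "tx": -0.0259, "ty": 0.0076, "tz": 0.0035, "ax": 0, "ay": 0, "az": 2.26}]}}

```text
clock: 4.3
tcp_pos: [0.5097, -0.152, 0.2997]
orientation: [2.243, 2.199, 0.001]
contact_force: [-0.9, 0.3, -0.9]
grip_width: 0.0856
gripper_force: 0.0
```

Run:
```python
from h import *
np.set_printoptions(suppress=True,precision=4)
p,Q=pose(); print(p,Q.as_matrix(),r.get_obs()["joints"])
plan(p,Q,np.array([.5086,-.152,.155+.034]),down(-.017),8)
```

```text
[ 0.5097 -0.152   0.2997] [[ 0.02    0.9998  0.0005]
 [ 0.9998 -0.02    0.0002]
 [ 0.0002  0.0005 -1.    ]] [-0.2463  0.4137  0.5265  2.0212 -0.2921  0.7788  0.4336]
1 t [-0.  -0.1 13.8] a [ 0.   -0.   -0.02]
2 t [-0.  -0.1 13.8] a [ 0.   -0.   -0.02]
3 t [-0.  -0.1 13.8] a [ 0.   -0.   -0.02]
4 t [-0.  -0.1 13.8] a [ 0.   -0.   -0.02]
5 t [-0.  -0.1 13.8] a [ 0.   -0.   -0.02]
6 t [-0.  -0.1 13.8] a [ 0.   -0.   -0.02]
7 t [-0.  -0.1 13.8] a [ 0.   -0.   -0.02]
8 t [-0.  -0.1 13.8] a [ 0.   -0.   -0.02]
```

Emit:
{"fn": "arm_command", "kwargs": {"squeeze": 60, "plan": [{"claw": 0, "tx": 0, "ty": -0.001, "tz": 0.015, "ax": 0, "ay": 0, "az": 0}, {"claw": 0, "tx": 0, "ty": 0, "tz": 0.015, "ax": 0, "ay": 0, "az": 0}, {"claw": 0, "tx": 0, "ty": 0, "tz": 0.015, "ax": 0, "ay": 0, "az": 0}, {"claw": 0, "tx": 0, "ty": 0, "tz": 0.015, "ax": 0, "ay": 0, "az": 0}, {"claw": 0, "tx": 0, "ty": 0, "tz": 0.015, "ax": 0, "ay": 0, "az": 0}, {"claw": 0, "tx": 0, "ty": 0, "tz": 0.015, "ax": 0, "ay": 0, "az": 0}, {"claw": 0, "tx": 0, "ty": 0, "tz": 0.012, "ax": 0, "ay": 0, "az": 0}, {"claw": 0, "tx": 0, "ty": 0, "tz": 0.008, "ax": 0, "ay": 0, "az": 0}, {"claw": 0.5, "tx": 0, "ty": 0, "tz": 0, "ax": 0, "ay": 0, "az": 0}, {"claw": 1, "tx": 0, "ty": 0, "tz": 0, "ax": 0, "ay": 0, "az": 0}]}}

```text
clock: 5.13
tcp_pos: [0.5084, -0.1509, 0.1897]
orientation: [-2.242, -2.201, 0.0]
contact_force: [0.6, -0.3, 0.0]
grip_width: 0.0638
gripper_force: 0.0
```

Emit:
{"fn": "arm_command", "kwargs": {"plan": [{"claw": 1, "tx": 0, "ty": 0, "tz": 0, "ax": 0, "ay": 0, "az": 0}, {"claw": 1, "tx": 0, "ty": 0, "tz": 0, "ax": 0, "ay": 0, "az": 0}, {"claw": 1, "tx": 0, "ty": 0, "tz": 0, "ax": 0, "ay": 0, "az": 0}, {"claw": 1, "tx": 0, "ty": 0, "tz": 0, "ax": 0, "ay": 0, "az": 0}, {"claw": 1, "tx": 0, "ty": 0, "tz": 0, "ax": 0, "ay": 0, "az": 0}, {"claw": 1, "tx": 0, "ty": 0, "tz": 0, "ax": 0, "ay": 0, "az": 0}, {"claw": 1, "tx": 0, "ty": 0, "tz": 0, "ax": 0, "ay": 0, "az": 0}, {"claw": 1, "tx": 0, "ty": 0, "tz": 0, "ax": 0, "ay": 0, "az": 0}, {"claw": 1, "tx": 0, "ty": 0, "tz": 0, "ax": 0, "ay": 0, "az": 0}, {"claw": 1, "tx": 0, "ty": 0, "tz": 0, "ax": 0, "ay": 0, "az": 0}]}}

```text
clock: 5.97
tcp_pos: [0.5084, -0.1508, 0.1903]
orientation: [2.241, 2.201, 0.001]
contact_force: [-0.5, 0.9, 5.9]
grip_width: 0.0111
gripper_force: 59.5
```

```bash
cat >> h.py <<'E'
TR=np.array([.5105,.1565,0.]); YAW=.152; L=.1903
def tcp(Tx,Bz,th,y=0.,TR=TR,YAW=YAW,dyaw=0.):
    """TCP pose for near end: top corner at tray x=Tx, bottom corner at tray z=Bz, tilt th"""
    ex=np.array([np.cos(th),0,np.sin(th)]); ez=np.array([-np.sin(th),0,np.cos(th)])
    Ox=Tx+.092*ex[0]-.008*ez[0]; Oz=Bz+.092*ex[2]
    P=np.array([Ox,y,Oz])+L*ez
    return TR+R.from_euler('z',YAW).apply(P), down(YAW+dyaw,th)
E
python3 - <<'E'
from h import *
np.set_printoptions(suppress=True,precision=4)
p,Q=pose()
print("lift"); p1=p+[0,0,.12]; plan(p,Q,p1,Q,1)
p2,Q2=tcp(-.060,.085,.3); print(p2); plan(p1,Q,p2,Q2,20)
E
```

```text
lift
1 t [   0.     0.1 -120. ] a [0. 0. 0.]
[0.4848 0.1526 0.294 ]
1 t [15.1 -1.5  0.8] a [-0.86  0.07 -0.48]
2 t [15.2 -1.3  0.8] a [-0.86  0.07 -0.48]
3 t [15.2 -1.2  0.8] a [-0.86  0.07 -0.48]
4 t [15.2 -1.1  0.8] a [-0.86  0.07 -0.48]
5 t [15.2 -1.   0.8] a [-0.86  0.07 -0.48]
6 t [15.2 -0.9  0.8] a [-0.86  0.07 -0.48]
7 t [15.2 -0.8  0.8] a [-0.86  0.07 -0.48]
8 t [15.2 -0.6  0.8] a [-0.86  0.07 -0.48]
9 t [15.2 -0.5  0.9] a [-0.86  0.07 -0.48]
10 t [15.2 -0.4  0.9] a [-0.86  0.07 -0.48]
11 t [15.2 -0.3  0.9] a [-0.86  0.07 -0.48]
12 t [15.2 -0.2  0.9] a [-0.86  0.07 -0.48]
13 t [15.2 -0.1  0.9] a [-0.86  0.07 -0.48]
14 t [15.2  0.   0.9] a [-0.86  0.07 -0.48]
15 t [15.2  0.2  1. ] a [-0.86  0.07 -0.48]
16 t [15.2  0.3  1. ] a [-0.86  0.07 -0.48]
17 t [15.2  0.4  1. ] a [-0.86  0.07 -0.48]
18 t [15.2  0.5  1. ] a [-0.86  0.07 -0.48]
19 t [15.2  0.6  1.1] a [-0.86  0.07 -0.48]
20 t [15.2  0.7  1.1] a [-0.86  0.07 -0.48]
```

Emit:
{"fn": "arm_command", "kwargs": {"plan": [{"claw": 1, "tx": 0, "ty": 0, "tz": -0.004, "ax": 0, "ay": 0, "az": 0}, {"claw": 1, "tx": 0, "ty": 0, "tz": -0.008, "ax": 0, "ay": 0, "az": 0}, {"claw": 1, "tx": 0, "ty": 0, "tz": -0.014, "ax": 0, "ay": 0, "az": 0}, {"claw": 1, "tx": 0, "ty": 0, "tz": -0.016, "ax": 0, "ay": 0, "az": 0}, {"claw": 1, "tx": 0, "ty": 0, "tz": -0.016, "ax": 0, "ay": 0, "az": 0}, {"claw": 1, "tx": 0, "ty": 0, "tz": -0.016, "ax": 0, "ay": 0, "az": 0}, {"claw": 1, "tx": 0, "ty": 0, "tz": -0.016, "ax": 0, "ay": 0, "az": 0}, {"claw": 1, "tx": 0, "ty": 0, "tz": -0.016, "ax": 0, "ay": 0, "az": 0}, {"claw": 1, "tx": 0, "ty": 0, "tz": -0.01, "ax": 0, "ay": 0, "az": 0}, {"claw": 1, "tx": 0, "ty": 0, "tz": -0.004, "ax": 0, "ay": 0, "az": 0}]}}

```text
clock: 6.8
tcp_pos: [0.5086, -0.1509, 0.3114]
orientation: [2.241, 2.2, 0.003]
contact_force: [-0.1, -0.0, -4.2]
grip_width: 0.011
gripper_force: 58.7
```

Emit:
{"fn": "arm_command", "kwargs": {"plan": [{"claw": 1, "tx": 0.0151, "ty": -0.0015, "tz": 0.0008, "ax": -0.86, "ay": 0.07, "az": -0.48}, {"claw": 1, "tx": 0.0152, "ty": -0.0013, "tz": 0.0008, "ax": -0.86, "ay": 0.07, "az": -0.48}, {"claw": 1, "tx": 0.0152, "ty": -0.0012, "tz": 0.0008, "ax": -0.86, "ay": 0.07, "az": -0.48}, {"claw": 1, "tx": 0.0152, "ty": -0.0011, "tz": 0.0008, "ax": -0.86, "ay": 0.07, "az": -0.48}, {"claw": 1, "tx": 0.0152, "ty": -0.001, "tz": 0.0008, "ax": -0.86, "ay": 0.07, "az": -0.48}, {"claw": 1, "tx": 0.0152, "ty": -0.0009, "tz": 0.0008, "ax": -0.86, "ay": 0.07, "az": -0.48}, {"claw": 1, "tx": 0.0152, "ty": -0.0008, "tz": 0.0008, "ax": -0.86, "ay": 0.07, "az": -0.48}, {"claw": 1, "tx": 0.0152, "ty": -0.0006, "tz": 0.0008, "ax": -0.86, "ay": 0.07, "az": -0.48}, {"claw": 1, "tx": 0.0152, "ty": -0.0005, "tz": 0.0009, "ax": -0.86, "ay": 0.07, "az": -0.48}, {"claw": 1, "tx": 0.0152, "ty": -0.0004, "tz": 0.0009, "ax": -0.86, "ay": 0.07, "az": -0.48}]}}

```text
clock: 7.63
tcp_pos: [0.496, 0.0017, 0.301]
orientation: [2.077, 2.218, 0.172]
contact_force: [0.3, -0.7, -4.1]
grip_width: 0.0108
gripper_force: 58.7
```

Emit:
{"fn": "arm_command", "kwargs": {"plan": [{"claw": 1, "tx": 0.0152, "ty": -0.0003, "tz": 0.0009, "ax": -0.86, "ay": 0.07, "az": -0.48}, {"claw": 1, "tx": 0.0152, "ty": -0.0002, "tz": 0.0009, "ax": -0.86, "ay": 0.07, "az": -0.48}, {"claw": 1, "tx": 0.0152, "ty": -0.0001, "tz": 0.0009, "ax": -0.86, "ay": 0.07, "az": -0.48}, {"claw": 1, "tx": 0.0152, "ty": 0, "tz": 0.0009, "ax": -0.86, "ay": 0.07, "az": -0.48}, {"claw": 1, "tx": 0.0152, "ty": 0.0002, "tz": 0.001, "ax": -0.86, "ay": 0.07, "az": -0.48}, {"claw": 1, "tx": 0.0152, "ty": 0.0003, "tz": 0.001, "ax": -0.86, "ay": 0.07, "az": -0.48}, {"claw": 1, "tx": 0.0152, "ty": 0.0004, "tz": 0.001, "ax": -0.86, "ay": 0.07, "az": -0.48}, {"claw": 1, "tx": 0.0152, "ty": 0.0005, "tz": 0.001, "ax": -0.86, "ay": 0.07, "az": -0.48}, {"claw": 1, "tx": 0.0152, "ty": 0.0006, "tz": 0.0011, "ax": -0.86, "ay": 0.07, "az": -0.48}, {"claw": 1, "tx": 0.0152, "ty": 0.0007, "tz": 0.0011, "ax": -0.86, "ay": 0.07, "az": -0.48}]}}

```text
clock: 8.47
tcp_pos: [0.4843, 0.1532, 0.2926]
orientation: [1.908, 2.22, 0.334]
contact_force: [0.4, 0.1, -3.0]
grip_width: 0.0106
gripper_force: 58.7
```

Run:
```python
from h import *
np.set_printoptions(suppress=True,precision=4)
p,Q=pose(); print(p,Q.as_matrix(),r.get_obs()["joints"])
O=p+Q.apply([0,0,L]); ex=Q.apply([0,1,0])
exp={"grille":O,"grille_grip":O-Q.apply([0,0,.033]),"near":O-.092*ex-Q.apply([0,0,.004]),"far":O+.092*ex-Q.apply([0,0,.004])}
print({k:v.round(4) for k,v in exp.items()})
for n in ("top","scene"):
    acc={}
    for k in range(4):
        im=r.grab_frame(n)
        for t in ("tray","tray_wide_rim","tray_narrow_rim","tray_seat","grille","grille_grip","grille_end_a"):
            for d in r.tip_of(t,n):
                if d["confidence"]<.4: continue
                q=w(n,d["location"]); kk=t
                if t=="grille_end_a": kk="near" if q[0]<O[0] else "far"
                acc.setdefault(kk,[]).append(q)
    for k,v in acc.items(): print(n,k,len(v),np.median(v,0),np.std(v,0))
    cv2.imwrite(f"pics/{n}1.png",im[:,:,::-1])
a=cv2.imread("pics/top1.png")[140:280,110:310]; b=cv2.imread("pics/scene1.png")[130:250,140:310]
cv2.imwrite("pics/c1.png",np.vstack([cv2.resize(a,(400,280),interpolation=2),cv2.resize(b,(400,282),interpolation=2)]))
```

```text
[0.4843 0.1532 0.2926] [[-0.1501  0.9445  0.2921]
 [ 0.9887  0.1438  0.043 ]
 [-0.0014  0.2952 -0.9554]] [-0.8735  0.3258  0.4964  2.1821 -0.1935  0.3867 -0.1019]
{'grille': array([0.5399, 0.1614, 0.1108]), 'grille_grip': array([0.5302, 0.16  , 0.1423]), 'near': array([0.4518, 0.148 , 0.0874]), 'far': array([0.6256, 0.1745, 0.1417])}
top tray 4 [0.5096 0.1585 0.0026] [0.0004 0.0017 0.0005]
top tray_wide_rim 6 [0.4428 0.144  0.0605] [0.069  0.0108 0.0395]
top tray_narrow_rim 4 [0.6033 0.1686 0.0638] [0.002  0.001  0.0015]
top tray_seat 4 [0.5204 0.1609 0.0285] [0.0016 0.0017 0.0026]
top grille 4 [0.5405 0.1561 0.1121] [0.0004 0.0011 0.0013]
top grille_grip 4 [0.5319 0.1604 0.147 ] [0.0011 0.0013 0.0007]
top near 4 [0.4557 0.1463 0.0862] [0.0011 0.0025 0.0008]
top far 4 [0.6293 0.1754 0.1406] [0.001  0.0014 0.0014]
scene tray 6 [0.5098 0.1575 0.0026] [0.0313 0.0047 0.0527]
scene tray_wide_rim 4 [0.4376 0.1455 0.063 ] [0.0016 0.0018 0.0008]
scene tray_narrow_rim 6 [0.6029 0.1692 0.0623] [0.0486 0.0663 0.029 ]
scene tray_seat 5 [0.5174 0.1594 0.0296] [0.0334 0.0065 0.0132]
scene grille 4 [0.5437 0.1587 0.1151] [0.0023 0.0015 0.0012]
scene grille_grip 4 [0.5345 0.1576 0.1433] [0.0009 0.0015 0.001 ]
scene near 4 [0.4534 0.1479 0.0917] [0.001  0.0017 0.0018]
scene far 4 [0.6288 0.173  0.1423] [0.0011 0.0014 0.0009]
```

View pics/c1.png

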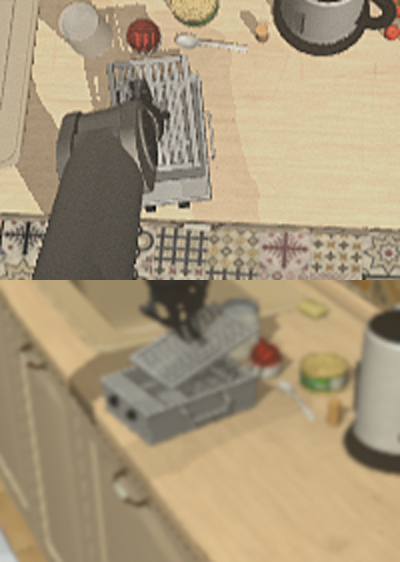

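The grille hangs tilted over the tray, far end up and aligned in yaw. The networks put it about 2 mm to the -y side, so I'll correct that and lower the near end into the mouth.

Emit:
{"fn": "arm_command", "kwargs": {"plan": [{"claw": 1, "tx": 0.001, "ty": 0, "tz": 0, "ax": 0, "ay": 0, "az": 0}, {"claw": 1, "tx": 0.001, "ty": 0, "tz": 0, "ax": 0, "ay": 0, "az": 0}, {"claw": 1, "tx": 0, "ty": -0.0018, "tz": 0.0057, "ax": 0, "ay": 0, "az": 0}, {"claw": 1, "tx": 0, "ty": -0.0018, "tz": 0.0057, "ax": 0, "ay": 0, "az": 0}, {"claw": 1, "tx": 0, "ty": -0.0018, "tz": 0.0057, "ax": 0, "ay": 0, "az": 0}, {"claw": 1, "tx": 0, "ty": -0.0018, "tz": 0.0057, "ax": 0, "ay": 0, "az": 0}, {"claw": 1, "tx": 0, "ty": -0.0012, "tz": 0.0038, "ax": 0, "ay": 0, "az": 0}, {"claw": 1, "tx": 0, "ty": -0.0006, "tz": 0.0019, "ax": 0, "ay": 0, "az": 0}, {"claw": 1, "tx": 0, "ty": 0, "tz": 0, "ax": 0, "ay": 0, "az": 0}, {"claw": 1, "tx": 0, "ty": 0, "tz": 0, "ax": 0, "ay": 0, "az": 0}]}}

```text
clock: 12.5
tcp_pos: [0.4846, 0.1545, 0.2632]
orientation: [1.908, 2.218, 0.335]
contact_force: [-0.4, 0.6, -2.4]
grip_width: 0.0107
gripper_force: 58.7
```

Emit:
{"fn": "arm_command", "kwargs": {"plan": [{"claw": 1, "tx": 0, "ty": -0.0009, "tz": 0.0029, "ax": 0, "ay": 0, "az": 0}, {"claw": 1, "tx": 0, "ty": -0.0009, "tz": 0.0029, "ax": 0, "ay": 0, "az": 0}, {"claw": 1, "tx": 0, "ty": -0.0009, "tz": 0.0029, "ax": 0, "ay": 0, "az": 0}, {"claw": 1, "tx": 0, "ty": -0.0009, "tz": 0.0029, "ax": 0, "ay": 0, "az": 0}, {"claw": 1, "tx": 0, "ty": -0.0009, "tz": 0.0029, "ax": 0, "ay": 0, "az": 0}, {"claw": 1, "tx": 0, "ty": -0.0009, "tz": 0.0029, "ax": 0, "ay": 0, "az": 0}, {"claw": 1, "tx": 0, "ty": -0.0006, "tz": 0.0019, "ax": 0, "ay": 0, "az": 0}, {"claw": 1, "tx": 0, "ty": 0, "tz": 0, "ax": 0, "ay": 0, "az": 0}, {"claw": 1, "tx": 0, "ty": 0, "tz": 0, "ax": 0, "ay": 0, "az": 0}, {"claw": 1, "tx": 0, "ty": 0, "tz": 0, "ax": 0, "ay": 0, "az": 0}]}}

```text
clock: 13.33
tcp_pos: [0.4846, 0.1546, 0.2432]
orientation: [1.908, 2.219, 0.336]
contact_force: [0.6, -0.0, -2.4]
grip_width: 0.0109
gripper_force: 58.7
```

Run:
```python
from h import *
np.set_printoptions(suppress=True,precision=4)
p,Q=pose(); o=r.get_obs(); print(p,Q.as_matrix(),o["contact_force"],o["moment"])
O=p+Q.apply([0,0,L]); ex=Q.apply([0,1,0]); print("B",O-.092*ex)
acc={}
for k in range(4):
  for n in ("top","scene"):
    im=r.grab_frame(n); 
    for t in ("grille","grille_grip","grille_end_a","tray_narrow_rim","tray"):
        for d in r.tip_of(t,n):
            if d["confidence"]>.4: acc.setdefault((n,t),[]).append(w(n,d["location"]))
for k,v in acc.items(): print(k,np.array(v)[:8].round(4).tolist())
a=r.grab_frame("top")[:,:,::-1][150:260,140:260]; b=r.grab_frame("scene")[:,:,::-1][140:220,160:280]
cv2.imwrite("pics/c2.png",np.vstack([cv2.resize(a,(420,385),interpolation=2),cv2.resize(b,(420,215*420//322),interpolation=2)])[:600])
# 10mm back along tray -x in tool axes
print(Q.inv().apply(R.from_euler('z',.151).apply([-1,0,0])))
```

```text
[0.4846 0.1546 0.2432] [[-0.1497  0.9442  0.2933]
 [ 0.9887  0.1432  0.0435]
 [-0.0009  0.2965 -0.955 ]] [ 0.6203 -0.0219 -2.4134] [-0.0544  0.4877 -0.036 ]
B [0.4535 0.1497 0.0342]
('top', 'grille') [[0.5394, 0.1585, 0.0632], [0.5404, 0.1623, 0.0649], [0.5386, 0.1595, 0.0631], [0.5392, 0.1582, 0.0608]]
('top', 'grille_grip') [[0.5355, 0.1614, 0.0972], [0.5334, 0.1604, 0.0964], [0.5323, 0.1597, 0.0935], [0.5351, 0.1631, 0.099]]
('top', 'grille_end_a') [[0.6287, 0.1755, 0.0896], [0.4574, 0.146, 0.0377], [0.4529, 0.1467, 0.0365], [0.6284, 0.1739, 0.0918], [0.4542, 0.1453, 0.0388], [0.629, 0.1781, 0.0894], [0.6285, 0.1736, 0.0895]]
('top', 'tray_narrow_rim') [[0.6065, 0.1653, 0.0634], [0.6038, 0.1648, 0.0637], [0.6023, 0.168, 0.0642]]
('top', 'tray') [[0.5068, 0.1553, 0.0011], [0.506, 0.1567, 0.0042], [0.5078, 0.1579, 0.0012], [0.509, 0.1576, 0.0056]]
('scene', 'grille') [[0.5447, 0.1639, 0.0642], [0.5423, 0.1611, 0.0655], [0.5426, 0.1612, 0.0632], [0.5452, 0.16, 0.0662]]
('scene', 'grille_grip') [[0.538, 0.1585, 0.0937], [0.4413, -0.4204, 0.0016], [0.5334, 0.1611, 0.0918], [0.5312, 0.1583, 0.0922], [0.5337, 0.1601, 0.0934], [0.4371, -0.422, 0.0014]]
('scene', 'grille_end_a') [[0.4526, 0.15, 0.0403], [0.6312, 0.1729, 0.0937], [0.4514, 0.1506, 0.0399], [0.6296, 0.1761, 0.0947], [0.705, 0.3089, 0.0017], [0.6261, 0.1747, 0.0931], [0.4525, 0.1521, 0.0388], [0.5117, 0.1573, 0.0045]]
('scene', 'tray_narrow_rim') [[0.6005, 0.1716, 0.0609], [0.6045, 0.1715, 0.0634], [0.6027, 0.1704, 0.0615], [0.6018, 0.1709, 0.0627]]
('scene', 'tray') [[0.5139, 0.1609, 0.0006], [0.5125, 0.1591, 0.0037], [0.511, 0.1559, 0.0011], [0.5098, 0.1604, -0.0003]]
[-0.0007 -0.955  -0.2965]
```

View pics/c2.png

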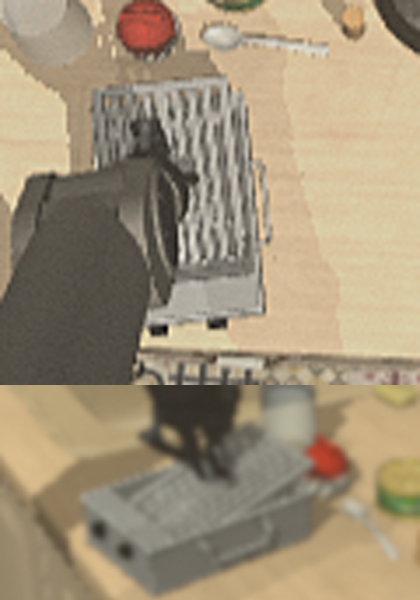

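The near end sits inside the mouth ahead of the wide rim and nothing is touching. Next I'll slide towards the bar.

Emit:
{"fn": "arm_command", "kwargs": {"plan": [{"claw": 1, "tx": 0, "ty": -0.0029, "tz": -0.0009, "ax": 0, "ay": 0, "az": 0}, {"claw": 1, "tx": 0, "ty": -0.0029, "tz": -0.0009, "ax": 0, "ay": 0, "az": 0}, {"claw": 1, "tx": 0, "ty": -0.0029, "tz": -0.0009, "ax": 0, "ay": 0, "az": 0}, {"claw": 1, "tx": 0, "ty": -0.0029, "tz": -0.0009, "ax": 0, "ay": 0, "az": 0}, {"claw": 1, "tx": 0, "ty": -0.0029, "tz": -0.0009, "ax": 0, "ay": 0, "az": 0}, {"claw": 1, "tx": 0, "ty": -0.0029, "tz": -0.0009, "ax": 0, "ay": 0, "az": 0}, {"claw": 1, "tx": 0, "ty": -0.0019, "tz": -0.0006, "ax": 0, "ay": 0, "az": 0}, {"claw": 1, "tx": 0, "ty": -0.001, "tz": -0.0003, "ax": 0, "ay": 0, "az": 0}, {"claw": 1, "tx": 0, "ty": 0, "tz": 0, "ax": 0, "ay": 0, "az": 0}, {"claw": 1, "tx": 0, "ty": 0, "tz": 0, "ax": 0, "ay": 0, "az": 0}]}}

```text
clock: 16.67
tcp_pos: [0.4641, 0.1516, 0.2435]
orientation: [1.907, 2.218, 0.338]
contact_force: [2.5, -0.2, -1.7]
grip_width: 0.0107
gripper_force: 58.7
```

Emit:
{"fn": "arm_command", "kwargs": {"plan": [{"claw": 1, "tx": 0, "ty": -0.0005, "tz": -0.00015, "ax": 0, "ay": 0, "az": 0}, {"claw": 1, "tx": 0, "ty": -0.0005, "tz": -0.00015, "ax": 0, "ay": 0, "az": 0}, {"claw": 1, "tx": 0, "ty": -0.0005, "tz": -0.00015, "ax": 0, "ay": 0, "az": 0}, {"claw": 1, "tx": 0, "ty": -0.0005, "tz": -0.00015, "ax": 0, "ay": 0, "az": 0}, {"claw": 1, "tx": 0, "ty": -0.0005, "tz": -0.00015, "ax": 0, "ay": 0, "az": 0}, {"claw": 1, "tx": 0, "ty": -0.0005, "tz": -0.00015, "ax": 0, "ay": 0, "az": 0}, {"claw": 1, "tx": 0, "ty": -0.0005, "tz": -0.00015, "ax": 0, "ay": 0, "az": 0}, {"claw": 1, "tx": 0, "ty": -0.0005, "tz": -0.00015, "ax": 0, "ay": 0, "az": 0}, {"claw": 1, "tx": 0, "ty": 0, "tz": 0, "ax": 0, "ay": 0, "az": 0}, {"claw": 1, "tx": 0, "ty": 0, "tz": 0, "ax": 0, "ay": 0, "az": 0}]}}

```text
clock: 17.5
tcp_pos: [0.46, 0.151, 0.2435]
orientation: [1.907, 2.218, 0.338]
contact_force: [4.9, 0.7, 0.2]
grip_width: 0.0108
gripper_force: 58.8
```

Emit:
{"fn": "arm_command", "kwargs": {"plan": [{"claw": 1, "tx": 0, "ty": -0.0007, "tz": -0.0002, "ax": 0, "ay": 0, "az": 0}, {"claw": 1, "tx": 0, "ty": -0.0007, "tz": -0.0002, "ax": 0, "ay": 0, "az": 0}, {"claw": 1, "tx": 0, "ty": -0.0007, "tz": -0.0002, "ax": 0, "ay": 0, "az": 0}, {"claw": 1, "tx": 0, "ty": -0.0007, "tz": -0.0002, "ax": 0, "ay": 0, "az": 0}, {"claw": 1, "tx": 0, "ty": -0.0007, "tz": -0.0002, "ax": 0, "ay": 0, "az": 0}, {"claw": 1, "tx": 0, "ty": -0.0007, "tz": -0.0002, "ax": 0, "ay": 0, "az": 0}, {"claw": 1, "tx": 0, "ty": -0.0007, "tz": -0.0002, "ax": 0, "ay": 0, "az": 0}, {"claw": 1, "tx": 0, "ty": -0.0005, "tz": -0.00015, "ax": 0, "ay": 0, "az": 0}, {"claw": 1, "tx": 0, "ty": 0, "tz": 0, "ax": 0, "ay": 0, "az": 0}, {"claw": 1, "tx": 0, "ty": 0, "tz": 0, "ax": 0, "ay": 0, "az": 0}]}}

```text
clock: 18.33
tcp_pos: [0.4556, 0.1503, 0.244]
orientation: [1.906, 2.215, 0.342]
contact_force: [7.5, 0.5, -0.6]
grip_width: 0.0108
gripper_force: 58.7
```

```bash
cat > f.py <<'E'
from h import *
np.set_printoptions(suppress=True,precision=4)
p,Q=pose(); F=[];P=[]
for k in range(5):
    r.grab_frame("top"); o=r.get_obs(); F.append(o["contact_force"]); P.append(o["tcp_pos"])
Z=R.from_euler('z',-.151)
p=np.mean(P,0); O=p+Q.apply([0,0,L]); ex=Q.apply([0,1,0]); ez=-Q.apply([0,0,1]); th=np.arcsin(ex[2])
print("tcp",p,"F tray",Z.apply(np.mean(F,0)),"M",o["moment"],"tilt",th,"clock",o["clock"])
for nm,c in (("B",O-.092*ex),("T",O-.092*ex+.008*ez),("farB",O+.092*ex),("farT",O+.092*ex+.008*ez)): print(nm,Z.apply(c-TR))
E
python3 f.py
```

```text
tcp [0.4556 0.1503 0.244 ] F tray [ 8.4076 -0.8389 -0.8833] M [ 0.0214 -1.505   0.0666] tilt 0.30630554049810244 clock 18.5833
B [-0.0855  0.0022  0.0349]
T [-0.0879  0.0022  0.0425]
farB [0.0899 0.002  0.0903]
farT [0.0875 0.002  0.098 ]
```

Emit:
{"fn": "arm_command", "kwargs": {"plan": [{"claw": 1, "tx": 0, "ty": -0.0007, "tz": -0.0002, "ax": 0, "ay": 0, "az": 0}, {"claw": 1, "tx": 0, "ty": -0.0007, "tz": -0.0002, "ax": 0, "ay": 0, "az": 0}, {"claw": 1, "tx": 0, "ty": -0.0007, "tz": -0.0002, "ax": 0, "ay": 0, "az": 0}, {"claw": 1, "tx": 0, "ty": -0.0007, "tz": -0.0002, "ax": 0, "ay": 0, "az": 0}, {"claw": 1, "tx": 0, "ty": -0.0007, "tz": -0.0002, "ax": 0, "ay": 0, "az": 0}, {"claw": 1, "tx": 0, "ty": -0.0007, "tz": -0.0002, "ax": 0, "ay": 0, "az": 0}, {"claw": 1, "tx": 0, "ty": -0.0007, "tz": -0.0002, "ax": 0, "ay": 0, "az": 0}, {"claw": 1, "tx": 0, "ty": -0.0005, "tz": -0.00015, "ax": 0, "ay": 0, "az": 0}, {"claw": 1, "tx": 0, "ty": 0, "tz": 0, "ax": 0, "ay": 0, "az": 0}, {"claw": 1, "tx": 0, "ty": 0, "tz": 0, "ax": 0, "ay": 0, "az": 0}]}}

```text
clock: 19.42
tcp_pos: [0.4512, 0.1497, 0.2445]
orientation: [1.904, 2.213, 0.346]
contact_force: [11.3, 0.7, -0.7]
grip_width: 0.0107
gripper_force: 58.8
```

```bash
python3 f.py
```

```text
tcp [0.4512 0.1497 0.2445] F tray [11.3277 -1.8006 -0.2405] M [ 0.008  -2.1792  0.1073] tilt 0.3097285630908939 clock 19.6667
B [-0.0893  0.0023  0.0353]
T [-0.0917  0.0023  0.0429]
farB [0.086  0.0021 0.0913]
farT [0.0835 0.0021 0.099 ]
```

```bash
cat >> h.py <<'E'
def seg(a,b,n,p0=None):
    """rows through tcp(*params) from a=(Tx,Bz,th,y) to b, smooth ends none"""
    a,b=np.array(a),np.array(b); p,Q=tcp(*a,YAW=.151)
    for i in range(1,n+1):
        pn,Qn=tcp(*(a+(b-a)*i/n),YAW=.151)
        d=Q.inv().apply(pn-p)*1000; v=(Q.inv()*Qn).as_rotvec(degrees=True)
        print(i,"t",np.round(d,2),"a",np.round(v,2)); p,Q=pn,Qn
E
python3 - <<'E'
from h import *
np.set_printoptions(suppress=True)
seg((-.0917,.0353,.3097,.0022),(-.0943,.0318,.30,.0022),8)
print("swing")
seg((-.0941,.0318,.30,.0022),(-.0943,.0310,.20,.0022),8)
E
```

```text
1 t [-0.   -0.22  0.43] a [ 0.07 -0.   -0.  ]
2 t [ 0.   -0.22  0.43] a [ 0.07  0.   -0.  ]
3 t [-0.   -0.22  0.43] a [ 0.07 -0.   -0.  ]
4 t [ 0.   -0.22  0.43] a [0.07 0.   0.  ]
5 t [ 0.   -0.22  0.43] a [0.07 0.   0.  ]
6 t [-0.   -0.22  0.43] a [ 0.07  0.   -0.  ]
7 t [-0.   -0.22  0.43] a [ 0.07  0.   -0.  ]
8 t [ 0.   -0.22  0.43] a [0.07 0.   0.  ]
swing
1 t [0.   2.23 1.22] a [0.72 0.   0.  ]
2 t [-0.    2.23  1.23] a [ 0.72 -0.    0.  ]
3 t [0.   2.23 1.23] a [ 0.72  0.   -0.  ]
4 t [-0.    2.23  1.23] a [0.72 0.   0.  ]
5 t [0.   2.23 1.23] a [ 0.72 -0.    0.  ]
6 t [-0.    2.23  1.23] a [ 0.72  0.   -0.  ]
7 t [-0.    2.23  1.23] a [ 0.72 -0.   -0.  ]
8 t [0.   2.23 1.24] a [ 0.72  0.   -0.  ]
```

Emit:
{"fn": "arm_command", "kwargs": {"plan": [{"claw": 1, "tx": 0, "ty": -0.00027, "tz": 0.00042, "ax": 0.07, "ay": 0, "az": 0}, {"claw": 1, "tx": 0, "ty": -0.00027, "tz": 0.00042, "ax": 0.07, "ay": 0, "az": 0}, {"claw": 1, "tx": 0, "ty": -0.00027, "tz": 0.00042, "ax": 0.07, "ay": 0, "az": 0}, {"claw": 1, "tx": 0, "ty": -0.00027, "tz": 0.00042, "ax": 0.07, "ay": 0, "az": 0}, {"claw": 1, "tx": 0, "ty": -0.00027, "tz": 0.00042, "ax": 0.07, "ay": 0, "az": 0}, {"claw": 1, "tx": 0, "ty": -0.00027, "tz": 0.00042, "ax": 0.07, "ay": 0, "az": 0}, {"claw": 1, "tx": 0, "ty": -0.00027, "tz": 0.00042, "ax": 0.07, "ay": 0, "az": 0}, {"claw": 1, "tx": 0, "ty": -0.00027, "tz": 0.00042, "ax": 0.07, "ay": 0, "az": 0}, {"claw": 1, "tx": 0, "ty": 0, "tz": 0, "ax": 0, "ay": 0, "az": 0}, {"claw": 1, "tx": 0, "ty": 0, "tz": 0, "ax": 0, "ay": 0, "az": 0}]}}

```text
clock: 20.5
tcp_pos: [0.4512, 0.1498, 0.2415]
orientation: [1.908, 2.217, 0.34]
contact_force: [12.8, 0.7, 3.9]
grip_width: 0.0107
gripper_force: 59.3
```

```bash
python3 f.py
```

```text
tcp [0.4512 0.1499 0.2415] F tray [12.8047 -1.1741  4.3146] M [ 0.0575 -2.4762  0.0729] tilt 0.30310445883501747 clock 20.75
B [-0.0906  0.0026  0.0324]
T [-0.093   0.0026  0.04  ]
farB [0.085  0.0023 0.0873]
farT [0.0826 0.0023 0.095 ]
```

Run:
```python
from h import *
np.set_printoptions(suppress=True)
seg((-.093,.0324,.303,.0022),(-.0939,.0320,.22,.0022),8)
```

```text
1 t [0.   1.77 0.96] a [0.59 0.   0.  ]
2 t [-0.    1.77  0.96] a [ 0.59 -0.   -0.  ]
3 t [-0.    1.77  0.96] a [ 0.59  0.   -0.  ]
4 t [-0.    1.77  0.96] a [ 0.59  0.   -0.  ]
5 t [0.   1.77 0.96] a [ 0.59 -0.    0.  ]
6 t [-0.    1.77  0.97] a [ 0.59 -0.    0.  ]
7 t [0.   1.77 0.97] a [ 0.59 -0.   -0.  ]
8 t [0.   1.77 0.97] a [0.59 0.   0.  ]
```

Emit:
{"fn": "arm_command", "kwargs": {"plan": [{"claw": 1, "tx": 0, "ty": 0.00177, "tz": 0.00096, "ax": 0.59, "ay": 0, "az": 0}, {"claw": 1, "tx": 0, "ty": 0.00177, "tz": 0.00096, "ax": 0.59, "ay": 0, "az": 0}, {"claw": 1, "tx": 0, "ty": 0.00177, "tz": 0.00096, "ax": 0.59, "ay": 0, "az": 0}, {"claw": 1, "tx": 0, "ty": 0.00177, "tz": 0.00096, "ax": 0.59, "ay": 0, "az": 0}, {"claw": 1, "tx": 0, "ty": 0.00177, "tz": 0.00096, "ax": 0.59, "ay": 0, "az": 0}, {"claw": 1, "tx": 0, "ty": 0.00177, "tz": 0.00097, "ax": 0.59, "ay": 0, "az": 0}, {"claw": 1, "tx": 0, "ty": 0.00177, "tz": 0.00097, "ax": 0.59, "ay": 0, "az": 0}, {"claw": 1, "tx": 0, "ty": 0.00177, "tz": 0.00097, "ax": 0.59, "ay": 0, "az": 0}, {"claw": 1, "tx": 0, "ty": 0, "tz": 0, "ax": 0, "ay": 0, "az": 0}, {"claw": 1, "tx": 0, "ty": 0, "tz": 0, "ax": 0, "ay": 0, "az": 0}]}}

```text
clock: 21.58
tcp_pos: [0.4671, 0.1522, 0.2377]
orientation: [1.949, 2.264, 0.253]
contact_force: [12.8, 1.1, 4.9]
grip_width: 0.0108
gripper_force: 59.6
```

```bash
python3 f.py
```

```text
tcp [0.467  0.1522 0.2377] F tray [12.9677 -1.2808  4.3823] M [ 0.1201 -2.6525  0.0897] tilt 0.2214652572508234 clock 21.8333
B [-0.0916  0.0026  0.0319]
T [-0.0934  0.0026  0.0397]
farB [0.0879 0.0023 0.0723]
farT [0.0861 0.0023 0.0801]
```

Run:
```python
from h import *
np.set_printoptions(suppress=True)
seg((-.0934,.0319,.2215,.0022),(-.0942,.0316,.165,.0022),8)
seg((-.0942,.0316,.165,.0022),(-.0943,.0312,.100,.0022),9)
```

```text
1 t [0.   1.18 0.66] a [ 0.4  0.  -0. ]
2 t [-0.    1.18  0.66] a [0.4 0.  0. ]
3 t [0.   1.18 0.66] a [ 0.4 -0.   0. ]
4 t [0.   1.18 0.66] a [ 0.4 -0.   0. ]
5 t [-0.    1.18  0.66] a [ 0.4  0.  -0. ]
6 t [0.   1.18 0.66] a [0.4 0.  0. ]
7 t [-0.    1.18  0.66] a [ 0.4  0.  -0. ]
8 t [0.   1.18 0.66] a [ 0.4  0.  -0. ]
1 t [-0.   1.3  0.7] a [ 0.41  0.   -0.  ]
2 t [0.  1.3 0.7] a [ 0.41 -0.    0.  ]
3 t [-0.   1.3  0.7] a [ 0.41  0.   -0.  ]
4 t [0.  1.3 0.7] a [ 0.41 -0.    0.  ]
5 t [-0.   1.3  0.7] a [ 0.41 -0.    0.  ]
6 t [0.  1.3 0.7] a [ 0.41  0.   -0.  ]
7 t [0.   1.3  0.71] a [0.41 0.   0.  ]
8 t [-0.    1.3   0.71] a [ 0.41 -0.    0.  ]
9 t [0.   1.3  0.71] a [ 0.41  0.   -0.  ]
```

Emit:
{"fn": "arm_command", "kwargs": {"plan": [{"claw": 1, "tx": 0, "ty": 0.00118, "tz": 0.00066, "ax": 0.4, "ay": 0, "az": 0}, {"claw": 1, "tx": 0, "ty": 0.00118, "tz": 0.00066, "ax": 0.4, "ay": 0, "az": 0}, {"claw": 1, "tx": 0, "ty": 0.00118, "tz": 0.00066, "ax": 0.4, "ay": 0, "az": 0}, {"claw": 1, "tx": 0, "ty": 0.00118, "tz": 0.00066, "ax": 0.4, "ay": 0, "az": 0}, {"claw": 1, "tx": 0, "ty": 0.00118, "tz": 0.00066, "ax": 0.4, "ay": 0, "az": 0}, {"claw": 1, "tx": 0, "ty": 0.00118, "tz": 0.00066, "ax": 0.4, "ay": 0, "az": 0}, {"claw": 1, "tx": 0, "ty": 0.00118, "tz": 0.00066, "ax": 0.4, "ay": 0, "az": 0}, {"claw": 1, "tx": 0, "ty": 0.00118, "tz": 0.00066, "ax": 0.4, "ay": 0, "az": 0}, {"claw": 1, "tx": 0, "ty": 0, "tz": 0, "ax": 0, "ay": 0, "az": 0}, {"claw": 1, "tx": 0, "ty": 0, "tz": 0, "ax": 0, "ay": 0, "az": 0}]}}

```text
clock: 22.67
tcp_pos: [0.4774, 0.1538, 0.2343]
orientation: [1.975, 2.295, 0.192]
contact_force: [14.1, 1.4, 5.2]
grip_width: 0.0105
gripper_force: 59.7
```

```bash
python3 f.py
python3 - <<'E'
from h import *
a=r.grab_frame("top")[:,:,::-1][150:260,140:260]; b=r.grab_frame("scene")[:,:,::-1][140:220,160:280]
cv2.imwrite("pics/c3.png",np.vstack([cv2.resize(a,(360,330),interpolation=2),cv2.resize(b,(390,260),interpolation=2)[:,:360]]))
E
```

```text
tcp [0.4774 0.1538 0.2344] F tray [14.1845 -0.715   5.1206] M [ 0.1651 -2.7021  0.183 ] tilt 0.1661550220913022 clock 22.9167
B [-0.0924  0.0026  0.0315]
T [-0.0938  0.0026  0.0394]
farB [0.089  0.0023 0.0619]
farT [0.0877 0.0023 0.0698]
```

View pics/c3.png

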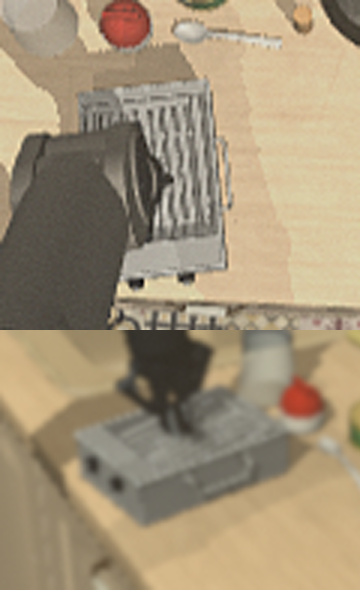

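The force is about 14 N, so the bar is at its stop. The pictures show the far end level with the narrow rim and just inside it. I'll go on with the swing.

Emit:
{"fn": "arm_command", "kwargs": {"plan": [{"claw": 1, "tx": 0, "ty": 0.0013, "tz": 0.0007, "ax": 0.41, "ay": 0, "az": 0}, {"claw": 1, "tx": 0, "ty": 0.0013, "tz": 0.0007, "ax": 0.41, "ay": 0, "az": 0}, {"claw": 1, "tx": 0, "ty": 0.0013, "tz": 0.0007, "ax": 0.41, "ay": 0, "az": 0}, {"claw": 1, "tx": 0, "ty": 0.0013, "tz": 0.0007, "ax": 0.41, "ay": 0, "az": 0}, {"claw": 1, "tx": 0, "ty": 0, "tz": 0, "ax": 0, "ay": 0, "az": 0}, {"claw": 1, "tx": 0, "ty": 0, "tz": 0, "ax": 0, "ay": 0, "az": 0}, {"claw": 1, "tx": 0, "ty": 0, "tz": 0, "ax": 0, "ay": 0, "az": 0}, {"claw": 1, "tx": 0, "ty": 0, "tz": 0, "ax": 0, "ay": 0, "az": 0}, {"claw": 1, "tx": 0, "ty": 0, "tz": 0, "ax": 0, "ay": 0, "az": 0}, {"claw": 1, "tx": 0, "ty": 0, "tz": 0, "ax": 0, "ay": 0, "az": 0}]}}

```text
clock: 23.85
tcp_pos: [0.4829, 0.1546, 0.2324]
orientation: [1.988, 2.311, 0.16]
contact_force: [14.5, 2.5, 5.5]
grip_width: 0.0107
gripper_force: 59.7
```

```bash
python3 f.py
```

```text
tcp [0.4829 0.1546 0.2324] F tray [14.4917 -0.9841  4.7122] M [ 0.1952 -2.7449  0.0892] tilt 0.13792066119408425 clock 24.1
B [-0.0926  0.0025  0.0312]
T [-0.0937  0.0025  0.0392]
farB [0.0897 0.0023 0.0565]
farT [0.0886 0.0023 0.0645]
```

Run:
```python
from h import *
np.set_printoptions(suppress=True)
seg((-.0937,.0312,.1379,.0022),(-.0937,.0305,.075,.0022),8)
seg((-.0937,.0305,.075,.0022),(-.0937,.0300,.02,.0022),8)
```

```text
1 t [0.   1.42 0.81] a [0.45 0.   0.  ]
2 t [-0.    1.42  0.81] a [ 0.45  0.   -0.  ]
3 t [-0.    1.42  0.81] a [ 0.45 -0.    0.  ]
4 t [0.   1.42 0.81] a [ 0.45  0.   -0.  ]
5 t [-0.    1.42  0.81] a [ 0.45 -0.   -0.  ]
6 t [-0.    1.42  0.81] a [ 0.45  0.   -0.  ]
7 t [-0.    1.42  0.81] a [0.45 0.   0.  ]
8 t [-0.    1.42  0.81] a [ 0.45 -0.   -0.  ]
1 t [0.   1.25 0.7 ] a [0.39 0.   0.  ]
2 t [-0.    1.25  0.7 ] a [ 0.39 -0.    0.  ]
3 t [-0.    1.25  0.7 ] a [ 0.39  0.   -0.  ]
4 t [0.   1.25 0.7 ] a [0.39 0.   0.  ]
5 t [-0.    1.25  0.7 ] a [ 0.39 -0.   -0.  ]
6 t [-0.    1.25  0.7 ] a [ 0.39 -0.    0.  ]
7 t [0.   1.25 0.7 ] a [ 0.39  0.   -0.  ]
8 t [-0.    1.25  0.7 ] a [ 0.39 -0.    0.  ]
```

Emit:
{"fn": "arm_command", "kwargs": {"plan": [{"claw": 1, "tx": 0, "ty": 0.00142, "tz": 0.00081, "ax": 0.45, "ay": 0, "az": 0}, {"claw": 1, "tx": 0, "ty": 0.00142, "tz": 0.00081, "ax": 0.45, "ay": 0, "az": 0}, {"claw": 1, "tx": 0, "ty": 0.00142, "tz": 0.00081, "ax": 0.45, "ay": 0, "az": 0}, {"claw": 1, "tx": 0, "ty": 0.00142, "tz": 0.00081, "ax": 0.45, "ay": 0, "az": 0}, {"claw": 1, "tx": 0, "ty": 0.00142, "tz": 0.00081, "ax": 0.45, "ay": 0, "az": 0}, {"claw": 1, "tx": 0, "ty": 0.00142, "tz": 0.00081, "ax": 0.45, "ay": 0, "az": 0}, {"claw": 1, "tx": 0, "ty": 0.00142, "tz": 0.00081, "ax": 0.45, "ay": 0, "az": 0}, {"claw": 1, "tx": 0, "ty": 0.00142, "tz": 0.00081, "ax": 0.45, "ay": 0, "az": 0}, {"claw": 1, "tx": 0, "ty": 0, "tz": 0, "ax": 0, "ay": 0, "az": 0}, {"claw": 1, "tx": 0, "ty": 0, "tz": 0, "ax": 0, "ay": 0, "az": 0}]}}

```text
clock: 24.93
tcp_pos: [0.4949, 0.1564, 0.227]
orientation: [2.017, 2.344, 0.089]
contact_force: [14.8, 1.6, 5.1]
grip_width: 0.011
gripper_force: 59.8
```

```bash
python3 f.py
```

```text
tcp [0.4948 0.1564 0.227 ] F tray [14.7458 -0.3741  5.507 ] M [ 0.2749 -2.6566  0.1661] tilt 0.07522013396413237 clock 25.1833
B [-0.093   0.0025  0.0304]
T [-0.0936  0.0025  0.0383]
farB [0.0905 0.0023 0.0442]
farT [0.0899 0.0023 0.0522]
```

Emit:
{"fn": "arm_command", "kwargs": {"plan": [{"claw": 1, "tx": 0, "ty": 0.00125, "tz": 0.0007, "ax": 0.39, "ay": 0, "az": 0}, {"claw": 1, "tx": 0, "ty": 0.00125, "tz": 0.0007, "ax": 0.39, "ay": 0, "az": 0}, {"claw": 1, "tx": 0, "ty": 0.00125, "tz": 0.0007, "ax": 0.39, "ay": 0, "az": 0}, {"claw": 1, "tx": 0, "ty": 0.00125, "tz": 0.0007, "ax": 0.39, "ay": 0, "az": 0}, {"claw": 1, "tx": 0, "ty": 0.00125, "tz": 0.0007, "ax": 0.39, "ay": 0, "az": 0}, {"claw": 1, "tx": 0, "ty": 0.00125, "tz": 0.0007, "ax": 0.39, "ay": 0, "az": 0}, {"claw": 1, "tx": 0, "ty": 0.00125, "tz": 0.0007, "ax": 0.39, "ay": 0, "az": 0}, {"claw": 1, "tx": 0, "ty": 0.00125, "tz": 0.0007, "ax": 0.39, "ay": 0, "az": 0}, {"claw": 1, "tx": 0, "ty": 0, "tz": 0, "ax": 0, "ay": 0, "az": 0}, {"claw": 1, "tx": 0, "ty": 0, "tz": 0, "ax": 0, "ay": 0, "az": 0}]}}

```text
clock: 26.02
tcp_pos: [0.505, 0.158, 0.2218]
orientation: [2.04, 2.372, 0.025]
contact_force: [14.3, 1.6, 5.6]
grip_width: 0.0112
gripper_force: 60.0
```

```bash
python3 f.py
python3 - <<'E'
from h import *
np.set_printoptions(suppress=True)
p,Q=pose()
print(Q.inv().apply(R.from_euler('z',.151).apply([1,0,0])))
E
```

```text
tcp [0.5049 0.158  0.2218] F tray [14.8177 -0.5005  5.0241] M [ 0.3526 -2.747   0.1195] tilt 0.020826321849564667 clock 26.2667
B [-0.0933  0.0025  0.0296]
T [-0.0935  0.0025  0.0376]
farB [0.0906 0.0023 0.0334]
farT [0.0905 0.0023 0.0414]
[0.00111651 0.99978039 0.02092658]
```

Run:
```python
from h import *
np.set_printoptions(suppress=True)
seg((-.0935,.0296,.0208,.0022),(-.087,.0292,0.0,.0022),8)
```

```text
1 t [0.   1.28 0.31] a [ 0.15 -0.    0.  ]
2 t [-0.    1.29  0.3 ] a [0.15 0.   0.  ]
3 t [-0.    1.29  0.3 ] a [0.15 0.   0.  ]
4 t [-0.    1.29  0.3 ] a [ 0.15  0.   -0.  ]
5 t [-0.    1.29  0.3 ] a [ 0.15  0.   -0.  ]
6 t [-0.    1.29  0.3 ] a [ 0.15  0.   -0.  ]
7 t [0.   1.29 0.29] a [0.15 0.   0.  ]
8 t [-0.    1.29  0.29] a [ 0.15 -0.    0.  ]
```

Emit:
{"fn": "arm_command", "kwargs": {"plan": [{"claw": 1, "tx": 0, "ty": 0.0013, "tz": 0.0003, "ax": 0.15, "ay": 0, "az": 0}, {"claw": 1, "tx": 0, "ty": 0.0013, "tz": 0.0003, "ax": 0.15, "ay": 0, "az": 0}, {"claw": 1, "tx": 0, "ty": 0.0013, "tz": 0.0003, "ax": 0.15, "ay": 0, "az": 0}, {"claw": 1, "tx": 0, "ty": 0.0013, "tz": 0.0003, "ax": 0.15, "ay": 0, "az": 0}, {"claw": 1, "tx": 0, "ty": 0.0013, "tz": 0.0003, "ax": 0.15, "ay": 0, "az": 0}, {"claw": 1, "tx": 0, "ty": 0.0013, "tz": 0.0003, "ax": 0.15, "ay": 0, "az": 0}, {"claw": 1, "tx": 0, "ty": 0.0013, "tz": 0.0003, "ax": 0.15, "ay": 0, "az": 0}, {"claw": 1, "tx": 0, "ty": 0.0013, "tz": 0.0003, "ax": 0.15, "ay": 0, "az": 0}, {"claw": 1, "tx": 0, "ty": 0, "tz": 0, "ax": 0, "ay": 0, "az": 0}, {"claw": 1, "tx": 0, "ty": 0, "tz": 0, "ax": 0, "ay": 0, "az": 0}]}}

```text
clock: 27.1
tcp_pos: [0.5133, 0.1592, 0.2185]
orientation: [-2.046, -2.379, 0.006]
contact_force: [8.7, 1.3, 5.2]
grip_width: 0.0107
gripper_force: 60.1
```

```bash
python3 f.py
```

```text
tcp [0.5133 0.1592 0.2185] F tray [ 9.1878 -0.1355  4.9886] M [ 0.2353 -1.9418  0.0941] tilt -0.005379880938231978 clock 27.35
B [-0.0898  0.0024  0.0287]
T [-0.0898  0.0024  0.0367]
farB [0.0942 0.0022 0.0277]
farT [0.0942 0.0022 0.0357]
```

Emit:
{"fn": "arm_command", "kwargs": {"plan": [{"claw": 1, "tx": 0, "ty": 0.0005, "tz": 0, "ax": -0.03, "ay": 0, "az": 0}, {"claw": 1, "tx": 0, "ty": 0.0005, "tz": 0, "ax": -0.03, "ay": 0, "az": 0}, {"claw": 1, "tx": 0, "ty": 0.0005, "tz": 0, "ax": -0.03, "ay": 0, "az": 0}, {"claw": 1, "tx": 0, "ty": 0.0005, "tz": 0, "ax": -0.03, "ay": 0, "az": 0}, {"claw": 1, "tx": 0, "ty": 0.0005, "tz": 0, "ax": -0.03, "ay": 0, "az": 0}, {"claw": 1, "tx": 0, "ty": 0.0005, "tz": 0, "ax": -0.03, "ay": 0, "az": 0}, {"claw": 1, "tx": 0, "ty": 0.0005, "tz": 0, "ax": -0.03, "ay": 0, "az": 0}, {"claw": 1, "tx": 0, "ty": 0.0005, "tz": 0, "ax": -0.03, "ay": 0, "az": 0}, {"claw": 1, "tx": 0, "ty": 0, "tz": 0, "ax": 0, "ay": 0, "az": 0}, {"claw": 1, "tx": 0, "ty": 0, "tz": 0, "ax": 0, "ay": 0, "az": 0}]}}

```text
clock: 28.18
tcp_pos: [0.5157, 0.1595, 0.2183]
orientation: [-2.046, -2.379, 0.006]
contact_force: [2.6, 0.7, 12.1]
grip_width: 0.0108
gripper_force: 61.0
```

```bash
python3 f.py
```

```text
tcp [0.5157 0.1596 0.2183] F tray [ 2.582   0.5    11.8441] M [ 0.1901 -0.6408  0.132 ] tilt -0.005795998986236927 clock 28.4333
B [-0.0875  0.0024  0.0285]
T [-0.0874  0.0024  0.0365]
farB [0.0965 0.0022 0.0275]
farT [0.0965 0.0022 0.0355]
```

Emit:
{"fn": "arm_command", "kwargs": {"plan": [{"claw": 1, "tx": 0, "ty": 0, "tz": -0.0005, "ax": 0, "ay": 0, "az": 0}, {"claw": 1, "tx": 0, "ty": 0, "tz": -0.0005, "ax": 0, "ay": 0, "az": 0}, {"claw": 1, "tx": 0, "ty": 0, "tz": -0.0004, "ax": 0, "ay": 0, "az": 0}, {"claw": 1, "tx": 0, "ty": 0.0004, "tz": 0, "ax": 0, "ay": 0, "az": 0}, {"claw": 1, "tx": 0, "ty": 0.0004, "tz": 0, "ax": 0, "ay": 0, "az": 0}, {"claw": 1, "tx": 0, "ty": 0.0004, "tz": 0, "ax": 0, "ay": 0, "az": 0}, {"claw": 1, "tx": 0, "ty": 0.0004, "tz": 0, "ax": 0, "ay": 0, "az": 0}, {"claw": 1, "tx": 0, "ty": 0, "tz": 0, "ax": 0, "ay": 0, "az": 0}, {"claw": 1, "tx": 0, "ty": 0, "tz": 0, "ax": 0, "ay": 0, "az": 0}, {"claw": 1, "tx": 0, "ty": 0, "tz": 0, "ax": 0, "ay": 0, "az": 0}]}}

```text
clock: 29.27
tcp_pos: [0.5172, 0.1599, 0.2185]
orientation: [-2.046, -2.38, 0.007]
contact_force: [7.5, 1.2, -1.6]
grip_width: 0.0109
gripper_force: 59.0
```

```bash
python3 f.py
```

```text
tcp [0.5172 0.1599 0.2185] F tray [ 7.271   0.4245 -2.6362] M [ 0.3828 -1.5905  0.0275] tilt -0.005665637537112896 clock 29.5167
B [-0.0859  0.0023  0.0287]
T [-0.0859  0.0023  0.0367]
farB [0.0981 0.0022 0.0277]
farT [0.0981 0.0022 0.0357]
```

Emit:
{"fn": "arm_command", "kwargs": {"plan": [{"claw": 1, "tx": 0, "ty": 0.0005, "tz": 0, "ax": 0, "ay": 0, "az": 0}, {"claw": 1, "tx": 0, "ty": 0.0005, "tz": 0, "ax": 0, "ay": 0, "az": 0}, {"claw": 1, "tx": 0, "ty": 0.0005, "tz": 0, "ax": 0, "ay": 0, "az": 0}, {"claw": 1, "tx": 0, "ty": 0.0005, "tz": 0, "ax": 0, "ay": 0, "az": 0}, {"claw": 1, "tx": 0, "ty": 0.0005, "tz": 0, "ax": 0, "ay": 0, "az": 0}, {"claw": 1, "tx": 0, "ty": 0, "tz": 0, "ax": 0, "ay": 0, "az": 0}, {"claw": 1, "tx": 0, "ty": 0, "tz": 0, "ax": 0, "ay": 0, "az": 0}, {"claw": 1, "tx": 0, "ty": 0, "tz": 0, "ax": 0, "ay": 0, "az": 0}, {"claw": 1, "tx": 0, "ty": 0, "tz": 0, "ax": 0, "ay": 0, "az": 0}, {"claw": 1, "tx": 0, "ty": 0, "tz": 0, "ax": 0, "ay": 0, "az": 0}]}}

```text
clock: 30.35
tcp_pos: [0.5192, 0.1602, 0.2184]
orientation: [-2.045, -2.379, 0.009]
contact_force: [5.4, 1.3, -1.2]
grip_width: 0.0108
gripper_force: 59.3
```

```bash
python3 f.py
```

```text
tcp [0.5192 0.1601 0.2184] F tray [ 5.3088  0.684  -0.4875] M [ 0.397  -1.329   0.0351] tilt -0.007311339457724525 clock 30.6
B [-0.0843  0.0023  0.0287]
T [-0.0842  0.0023  0.0367]
farB [0.0997 0.0022 0.0274]
farT [0.0998 0.0022 0.0354]
```

Emit:
{"fn": "arm_command", "kwargs": {"plan": [{"claw": 0.6, "tx": 0, "ty": 0, "tz": 0, "ax": 0, "ay": 0, "az": 0}, {"claw": 0.5, "tx": 0, "ty": 0, "tz": 0, "ax": 0, "ay": 0, "az": 0}, {"claw": 0.5, "tx": 0, "ty": 0, "tz": 0, "ax": 0, "ay": 0, "az": 0}, {"claw": 0.5, "tx": 0, "ty": 0, "tz": 0, "ax": 0, "ay": 0, "az": 0}, {"claw": 0.5, "tx": 0, "ty": 0, "tz": 0, "ax": 0, "ay": 0, "az": 0}, {"claw": 0.5, "tx": 0, "ty": 0, "tz": 0, "ax": 0, "ay": 0, "az": 0}, {"claw": 0.5, "tx": 0, "ty": 0, "tz": 0, "ax": 0, "ay": 0, "az": 0}, {"claw": 0.5, "tx": 0, "ty": 0, "tz": 0, "ax": 0, "ay": 0, "az": 0}, {"claw": 0.5, "tx": 0, "ty": 0, "tz": 0, "ax": 0, "ay": 0, "az": 0}, {"claw": 0.5, "tx": 0, "ty": 0, "tz": 0, "ax": 0, "ay": 0, "az": 0}]}}

```text
clock: 31.43
tcp_pos: [0.5184, 0.1598, 0.2179]
orientation: [-2.044, -2.378, 0.013]
contact_force: [0.5, -0.5, -0.4]
grip_width: 0.0426
gripper_force: 0.0
```

Emit:
{"fn": "arm_command", "kwargs": {"plan": [{"claw": 0.5, "tx": 0, "ty": 0, "tz": -0.005, "ax": 0, "ay": 0, "az": 0}, {"claw": 0.5, "tx": 0, "ty": 0, "tz": -0.01, "ax": 0, "ay": 0, "az": 0}, {"claw": 0.5, "tx": 0, "ty": 0, "tz": -0.015, "ax": 0, "ay": 0, "az": 0}, {"claw": 0.5, "tx": 0, "ty": 0, "tz": -0.02, "ax": 0, "ay": 0, "az": 0}, {"claw": 0.5, "tx": 0, "ty": -0.01, "tz": -0.02, "ax": 0, "ay": 0, "az": 0}, {"claw": 0.5, "tx": 0, "ty": -0.01, "tz": -0.02, "ax": 0, "ay": 0, "az": 0}, {"claw": 0.5, "tx": 0.01, "ty": -0.01, "tz": -0.02, "ax": 0, "ay": 0, "az": 0}, {"claw": 0.5, "tx": 0.02, "ty": -0.005, "tz": -0.02, "ax": 0, "ay": 0, "az": 0}, {"claw": 0.5, "tx": 0.03, "ty": 0, "tz": -0.01, "ax": 0, "ay": 0, "az": 0}, {"claw": 0.5, "tx": 0.03, "ty": 0, "tz": 0, "ax": 0, "ay": 0, "az": 0}]}}

```text
clock: 32.27
tcp_pos: [0.4723, 0.244, 0.3621]
orientation: [-2.048, -2.376, 0.004]
contact_force: [1.3, 0.3, 0.7]
grip_width: 0.0427
gripper_force: 0.0
```

Emit:
{"fn": "arm_command", "kwargs": {"plan": [{"claw": 0.5, "tx": 0.03, "ty": 0, "tz": 0, "ax": 0, "ay": 0, "az": 0}, {"claw": 0.5, "tx": 0.03, "ty": 0, "tz": 0, "ax": 0, "ay": 0, "az": 0}, {"claw": 0.5, "tx": 0.03, "ty": 0, "tz": 0, "ax": 0, "ay": 0, "az": 0}, {"claw": 0.5, "tx": 0.03, "ty": 0, "tz": 0, "ax": 0, "ay": 0, "az": 0}, {"claw": 0.5, "tx": 0.03, "ty": 0, "tz": 0, "ax": 0, "ay": 0, "az": 0}, {"claw": 0.5, "tx": 0.02, "ty": 0, "tz": 0, "ax": 0, "ay": 0, "az": 0}, {"claw": 0.5, "tx": 0.01, "ty": 0, "tz": 0, "ax": 0, "ay": 0, "az": 0}, {"claw": 0.5, "tx": 0, "ty": 0, "tz": 0, "ax": 0, "ay": 0, "az": 0}, {"claw": 0.5, "tx": 0, "ty": 0, "tz": 0, "ax": 0, "ay": 0, "az": 0}, {"claw": 0.5, "tx": 0, "ty": 0, "tz": 0, "ax": 0, "ay": 0, "az": 0}]}}

```text
clock: 33.1
tcp_pos: [0.4456, 0.4197, 0.3583]
orientation: [-2.048, -2.376, 0.013]
contact_force: [-0.4, 0.5, -0.3]
grip_width: 0.0422
gripper_force: 0.0
```

Run:
```python
from h import *
np.set_printoptions(suppress=True,precision=4)
Z=R.from_euler('z',-.15); acc={}
for n in ("top","scene"):
  for k in range(4):
    r.grab_frame(n)
    for t in ("grille","grille_grip","tray_seat","grille_end_a","tray_narrow_rim","tray_wide_rim","tumbler","espresso_cup","teaspoon","cork"):
        for d in r.tip_of(t,n):
            if d["confidence"]>.4: acc.setdefault((n,t),[]).append(Z.apply(w(n,d["location"])-TR) if t[:2] in("gr","tr") else w(n,d["location"]))
for k,v in acc.items():
    print(k,len(v),np.median(v,0) if k[1]!="grille_end_a" else np.array(v).round(3).tolist())
a=r.grab_frame("top")[:,:,::-1][150:260,140:260]; b=r.grab_frame("scene")[:,:,::-1][140:220,160:280]
cv2.imwrite("pics/c4.png",np.vstack([cv2.resize(a,(360,330),interpolation=2),cv2.resize(b,(390,260),interpolation=2)[:,:360]]))
print(r.get_obs()["clock"],r.get_obs()["tcp_pos"])
```

```text
('top', 'grille') 5 [ 0.0089 -0.0023  0.0299]
('top', 'grille_grip') 6 [0.0114 0.0024 0.064 ]
('top', 'tray_seat') 6 [ 0.0107 -0.      0.0288]
('top', 'grille_end_a') 8 [[-0.153, -0.562, 0.002], [-0.081, 0.001, 0.03], [0.103, 0.002, 0.03], [-0.08, -0.001, 0.029], [-0.081, -0.003, 0.029], [0.106, 0.002, 0.03], [0.01, 0.0, 0.033], [-0.081, 0.001, 0.031]]
('top', 'tray_narrow_rim') 6 [ 0.0934 -0.0023  0.0626]
('top', 'tray_wide_rim') 6 [-0.0698 -0.0017  0.0601]
('top', 'tumbler') 4 [0.7022 0.3047 0.0017]
('top', 'espresso_cup') 4 [ 0.4436 -0.4204  0.0036]
('top', 'teaspoon') 5 [0.6968 0.0854 0.0042]
('top', 'cork') 2 [0.5774 0.069  0.0305]
('scene', 'grille') 5 [0.0117 0.0013 0.0316]
('scene', 'grille_grip') 3 [0.0112 0.0009 0.0617]
('scene', 'tray_seat') 4 [0.0086 0.0012 0.0283]
('scene', 'grille_end_a') 6 [[-0.081, 0.002, 0.034], [0.105, 0.001, 0.032], [-0.085, 0.003, 0.035], [-0.083, 0.002, 0.037], [0.102, 0.001, 0.033], [-0.083, 0.003, 0.037]]
('scene', 'tray_narrow_rim') 6 [ 0.0904 -0.0002  0.0474]
('scene', 'tray_wide_rim') 5 [-0.0728  0.0005  0.062 ]
('scene', 'tumbler') 4 [0.7031 0.3062 0.0028]
('scene', 'espresso_cup') 4 [ 0.4399 -0.4218  0.0014]
('scene', 'teaspoon') 6 [0.6932 0.082  0.0024]
('scene', 'cork') 3 [ 0.713  -0.0011  0.0007]
37.6 [0.4448 0.4218 0.358 ]
```

View pics/c4.png

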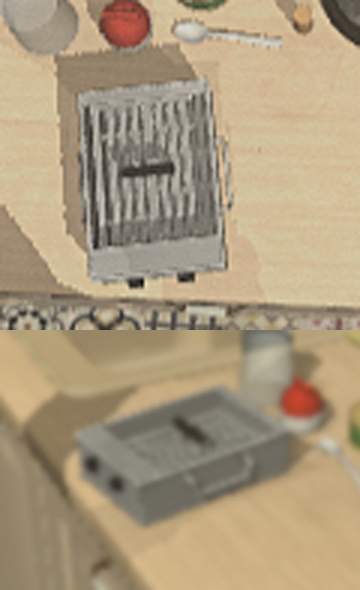

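The grille lies flat under both rims. Its origin measures about x = 10.5 mm, which matches the seat point, and the bystanders have not moved. I'll hand it in.

```bash
python3 -c "
from bench import r
print(r.hand_in())"
```

```text
the job is handed in; nothing more can be done
None
```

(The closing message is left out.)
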